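# Turn the washed ink pans over into the draining rack

## Robot

A 6-joint arm with a two-finger parallel gripper is mounted at the origin on the work surface; the furniture and walls round the work are solid. World frame = base frame: x ahead of the robot, y to its left, z up, the work surface at z = 0. Lengths are in m, angles in rad, forces in N, time in s.
With the tool pointing down it reaches from about 0.325 to 0.775 m from the base axis. Payload 5.5 kg.
Tool frame: the origin (TCP) lies at the very end of the fingers, on their centre line; the grasp point (between the pads) lies 19 mm behind it (robot.grip_depth is the z of the grasp point in the tool frame, in m); z points along the fingers, x is the direction in which the jaws open and shut, and the axes are right-handed (so a half turn about z gives the same grasp; the last joint's range is limited). The gripper opens to 85 mm and grips with 20 to 120 N. Pads are 22 mm wide; open, the fingers measure 114 mm over their backs; the gripper's body (76 mm by 85 mm) begins 54 mm behind the grasp point. The pads swing forward as they close: fully open they stand 13 mm farther back than shut.
Start: joints at [1.08, 0.091, 1.231, -0, 1.82, -0.057], TCP at [0.252, 0.544, 0.231] pointing down, gripper open.
Joint ranges: [-2.87, 2.87], [-0.86, 2.18], [0.17, 2.46], [-1.51, 4.65], [0.06, 2.69], [-2.65, 2.65]. Speed limits (rad/s): [2.57, 2.57, 3.01, 3.14, 3.14, 3.14].

## Interface

Orientations are given as a unit quaternion [w, x, y, z].
In Python, from plant import robot gives the robot as it stands.
- The arm moves only by the shell command python3 -m handwheel 'ROWS' [FORCE]. ROWS is JSON, a list of rows, each an object of numbers: "dx", "dy", "dz": the shift along the tool's x, y, z in mm; "roll": the turn about the tool's z in rad; "hand": the finger opening in mm, from 0 to 85.4. A call has 1 to 8 rows; each row shifts and turns the commanded pose from where the row before left it, along the tool's axes as they then stand; what a row does not reach is not made up. A row lasts 1/10 s, in which the tool goes at most 50 mm and 8.59 degrees, less where a joint would pass 70% of its speed; a pose out of reach is approached as far as the arm can. A call with a gripper value outside its range is refused whole. The fingers move at their own pace and stop on an object; FORCE is the grip in N (left out, the last holds). Time passes only in rows, so rows that do not move let the fingers close. It gives the time, the measured TCP pose, the force and the opening at its end, in the units of the state.
- robot.observe(): the state, without advancing time (a new reading comes with each control period).
- robot.read_camera(name): name is "scene" or "top" or "wrist"; returns the picture (384x512x3 uint8, blue, green, red); there is no depth.
- robot.camera_info(name): a dict with "fx", "fy", "cx", "cy" (pixels), "pose" (4x4, takes a point from camera to world coordinates). Camera axes: x right, y up, looking along -z (the intrinsics and any distortion apply to the point x, -y, -z); pixel columns grow to the right and rows downward; lengths in m; the calibration is good to about 2 mm. A picture is of the moment at which its call begins: read the wrist's pose just before it. camera_info takes no time and is no camera call; for the wrist camera it gives the pose at the moment of the call.
- robot.close_job(): hands the job in, once; it reports no verdict.
The state is a dict: "clock": time; "joints": joint angles; "qvel": joint speeds; "joint_torque": joint torques, N m; "position": TCP position; "orientation": TCP orientation; "wrist_force": force on the tool from outside, world axes, zero at the start; "wrist_torque": the same for the moment, N m; "gripper_width": opening from 0.0 (shut) to 1.0 (fully open).
Only numpy, scipy, OpenCV 4.12 (cv2) and the standard library are available. Lean on these libraries where they do the work, as an engineer would, in place of code of your own. Each camera call takes 0.05 s, during which the arm holds its last target. There are 200 camera calls.

## Task

The washed ink pans stand open side up on the table. Turn every pan that is there upside down, so that it can drain, and seat it flat and square in a pocket of the wooden draining rack, one pan to a pocket, all the way down on the pocket floor. Leave the tape roll, the grey stone and the glass ink dish where they are.

Things in the scene. Friction and masses are not known exactly. Their poses are not given: they have to be found in the camera images.
- pan0: terracotta-coloured rectangular ink pan, an open-topped box; outside 80 long (own x) x 56 wide (own y) x 48 high (own z), walls and bottom 5 thick, about 0.18 kg. Origin: centre of the outside of its bottom; own z points from the bottom to the open side (up at the start). Two or three of the pans are present
- pan1: terracotta-coloured rectangular ink pan, an open-topped box; outside 80 long (own x) x 56 wide (own y) x 48 high (own z), walls and bottom 5 thick, about 0.18 kg. Origin: centre of the outside of its bottom; own z points from the bottom to the open side (up at the start). Two or three of the pans are present
- pan2: terracotta-coloured rectangular ink pan, an open-topped box; outside 80 long (own x) x 56 wide (own y) x 48 high (own z), walls and bottom 5 thick, about 0.18 kg. Origin: centre of the outside of its bottom; own z points from the bottom to the open side (up at the start). Two or three of the pans are present
- rack: wooden draining rack, fixed, 297 (x) x 109 (y) x 24 high; origin: centre of underside, z up. Three equal pockets in a row along its x, 106 apart, each 61 (rack x) x 85 (rack y), 12 deep: a pan fits with 2.5 to spare each side, long side along rack y, either way round. Pockets are walled at ends and corners; mid each long side 45 of wall is left out for fingers
- pocket0 (a point): centre of the floor of the -x end pocket of the rack, 12 above the table; axes as the rack's
- pocket1 (a point): centre of the floor of the middle pocket of the rack, 12 above the table; axes as the rack's
- pocket2 (a point): centre of the floor of the +x end pocket of the rack, 12 above the table; axes as the rack's
- tape_roll: roll of tan tape lying flat, 100 across, 24 high; origin at the centre of its underside; stays where it is
- stone_grey: grey stone, 38x50x32; origin under it; stays where it is
- ink_dish: round clear glass dish of ink, 78 across, 38 high; origin at the centre of its underside; stays where it is

How it is judged:
By the outcome, as a careful person would: the job done as asked, in the order asked, and still so for the second after the job is handed in, with the robot touching nothing.
Of pan0, pan1, pan2 only 2 to 3 are there at a start; the rules pass over those that are not, and their reading is None.
At some moment in a run one of pan0, pan1, pan2 may be knocked a few centimetres aside while the robot is not near it.
Once in a run the grip may slacken for a moment while it holds something.
It also fails if it takes over 210 s, if anything falls off the work surface, if the arm or the gripper's body presses on something with over 40 N, if the wrist force passes 120 N, or if a joint passes its speed limit or range.

## Working session

There is one attempt and no reset: what is moved stays moved. The work goes in short steps, Python scripts to look and compute and a shell command to move; the robot and the scene stay as the last step left them, time stands still between calls to the robot, and variables do not carry over. Pictures are saved under pics/ and viewed, about 12 in all and at most 16, crops included, and the job is handed in when it is done.

```bash
ls; mkdir -p pics; python3 - <<'E'
from plant import robot
import cv2
for n in("scene","top"):
    cv2.imwrite(f"pics/{n}0.png",robot.read_camera(n))
    i=robot.camera_info(n);print(n,i)
print(robot.observe(),robot.grip_depth)
E
```

```text
pics
scene {'fx': 428.2596180826317, 'fy': 428.2596180826317, 'cx': 255.24611149353152, 'cy': 181.34797346521748, 'pose': array([[ 0.68843954,  0.55395933, -0.4681667 ,  0.01132979],
       [-0.72517998,  0.53716029, -0.43078164, -0.47677568],
       [ 0.01284505,  0.63607223,  0.7715226 ,  0.84238873],
       [ 0.        ,  0.        ,  0.        ,  1.        ]])}
top {'fx': 387.8225381657767, 'fy': 387.8225381657767, 'cx': 248.98957631300456, 'cy': 186.23932248718165, 'pose': array([[-0.01741736,  0.98323021, -0.18153509,  0.3027861 ],
       [-0.99979356, -0.01902693, -0.00712856, -0.03032594],
       [-0.01046307,  0.18137345,  0.98335863,  1.0647667 ],
       [ 0.        ,  0.        ,  0.        ,  1.        ]])}
{'clock': 0.1, 'joints': array([ 1.08027835e+00,  9.17972057e-02,  1.23176659e+00,  1.17335055e-05,
        1.81976731e+00, -5.67157582e-02]), 'qvel': array([-0.00062942, -0.00256467, -0.00204631, -0.00014445, -0.00056798,
       -0.00077786]), 'joint_torque': array([ 2.88279320e-03, -4.60218966e+01, -4.19214821e+01, -3.06473601e-05,
        1.06464053e-02, -2.29161253e-05]), 'position': array([0.2520875 , 0.5442089 , 0.23025512]), 'orientation': array([ 4.20729288e-04,  8.42709967e-01,  5.38367119e-01, -7.60641616e-04]), 'wrist_force': array([-0.32098761,  0.48525749, -0.22283011]), 'wrist_torque': array([ 0.01438394, -0.02113181,  0.00340335]), 'gripper_width': 0.9999034545471973} -0.0187
```

View pics/top0.png

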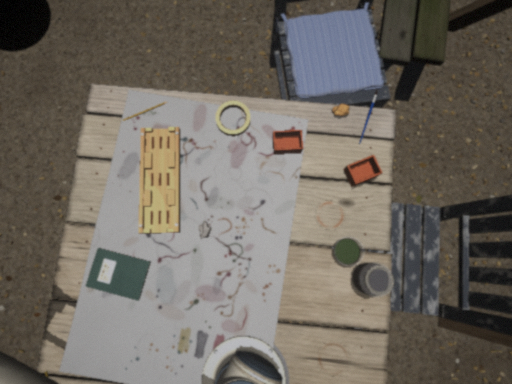

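View pics/scene0.png

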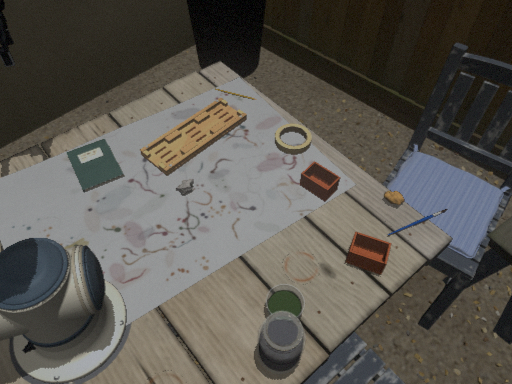

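The top view shows two pans (at about 287,142 and 363,171), the rack at (160,180), tape (233,118), stone (205,229) and dish (347,251). There's no third pan in either view. The tool can't tilt, so I plan to pivot each pan about the jaw axis onto its end, then topple it over. Measuring now.

```bash
cat > h.py <<'E'
from plant import robot
import cv2,numpy as np
from scipy.spatial.transform import Rotation as R
def ray(info,uv,z):
    uv=np.atleast_2d(np.array(uv,float));P=info["pose"]
    d=np.c_[(uv[:,0]-info["cx"])/info["fx"],-(uv[:,1]-info["cy"])/info["fy"],-np.ones(len(uv))]@P[:3,:3].T
    o=P[:3,3];return o+d*((z-o[2])/d[:,2])[:,None]
def blobs(im,lo,hi,amin):
    m=cv2.inRange(cv2.cvtColor(im,cv2.COLOR_BGR2HSV),lo,hi)
    m=cv2.morphologyEx(m,cv2.MORPH_CLOSE,np.ones((3,3)))
    c=cv2.findContours(m,cv2.RETR_EXTERNAL,cv2.CHAIN_APPROX_NONE)[0]
    return [k for k in c if cv2.contourArea(k)>amin]
def rect(p):
    (c,s,a)=cv2.minAreaRect((p[:,:2]*1000).astype(np.float32))
    if s[0]<s[1]: s=s[::-1];a+=90
    return np.round(c,1),np.round(s,1),round((a+90)%180-90,1)  # centre, long/short mm, angle of long axis deg
PAN=((0,120,60),(14,255,255));RACK=((14,90,120),(24,255,255))
def st():
    o=robot.observe();Rm=R.from_quat(np.r_[o["orientation"][1:],o["orientation"][0]]).as_matrix()
    return o,Rm
def go(xy,z=None,jaw=None):
    """tool-frame shift in mm & roll to get to xy(mm),z(mm), jaw axis world angle deg"""
    o,Rm=st();t=np.r_[xy,o["position"][2]*1000 if z is None else z]/1000
    print("pos",np.round(o["position"]*1000,1),"jaw",round(np.degrees(np.arctan2(Rm[1,0],Rm[0,0])),1),"t",o["clock"],"gw",o["gripper_width"]*85.4)
    print("tool shift",np.round(Rm.T@(t-o["position"])*1000,1),"j6",o["joints"][5])
    if jaw is not None:
        a=np.degrees(np.arctan2(Rm[1,0],Rm[0,0]));d=(-(jaw-a)+90)%180-90
        print("roll",np.radians(d),"deg",d)
E
python3 - <<'E'
from h import *
for n in("top","scene"):
    im=cv2.imread(f"pics/{n}0.png");i=robot.camera_info(n)
    for k in blobs(im,*PAN,150):print(n,"pan",cv2.boundingRect(k),rect(ray(i,k[:,0],.048)))
    for k in blobs(im,*RACK,300):print(n,"rack",cv2.boundingRect(k),rect(ray(i,k[:,0],.024)))
go((400,0))
E
```

```text
top pan (347, 156, 35, 29) (array([ 529.5, -331.5]), array([80.7, 57. ]), -68.0)
top pan (273, 130, 30, 21) (array([ 615.9, -129. ]), array([75.8, 56.3]), -85.5)
top rack (140, 128, 39, 105) (array([522.1, 224.4]), array([292.2, 105.4]), 0.9)
scene pan (349, 232, 42, 35) (array([ 530.3, -336. ]), array([80. , 60.8]), -70.5)
scene pan (302, 162, 38, 28) (array([ 617.6, -133.8]), array([78.1, 54.9]), -88.0)
scene rack (140, 98, 106, 73) (array([519.7, 221.6]), array([298.5, 107.4]), 0.5)
pos [252.1 544.2 230.3] jaw 65.1 t 0.1 gw 85.39175501833066
tool shift [-431.6  363.     0.7] j6 -0.056715758239314476
```

```bash
python3 - <<'E'
from h import *
go((616,-131),230,3.5)
E
```

```text
pos [252.1 544.2 230.3] jaw 65.1 t 0.1 gw 85.39175501833066
tool shift [-459.7  614.     1. ] j6 -0.056715758239314476
roll 1.0759105624580836 deg 61.64513436239474
```

```bash
python3 -m handwheel '[{"dx":-28.7,"dy":38.4},{"dx":-28.7,"dy":38.4},{"dx":-28.7,"dy":38.4},{"dx":-28.7,"dy":38.4},{"dx":-28.7,"dy":38.4},{"dx":-28.7,"dy":38.4},{"dx":-28.7,"dy":38.4},{"dx":-28.7,"dy":38.4}]' 20
python3 -m handwheel '[{"dx":-28.7,"dy":38.4},{"dx":-28.7,"dy":38.4},{"dx":-28.7,"dy":38.4},{"dx":-28.7,"dy":38.4},{"dx":-28.7,"dy":38.4},{"dx":-28.7,"dy":38.4},{"dx":-28.7,"dy":38.4},{"dx":-28.7,"dy":38.4}]'
python3 -m handwheel '[{"roll":0.14},{"roll":0.14},{"roll":0.14},{"roll":0.14},{"roll":0.14},{"roll":0.14},{"roll":0.14},{"roll":0.096}]'
python3 - <<'E'
from h import *
i=robot.camera_info("wrist");im=robot.read_camera("wrist");cv2.imwrite("pics/w1.png",im)
for k in blobs(im,*PAN,400):print("pan",cv2.boundingRect(k),rect(ray(i,k[:,0],.048)))
go((616,-131),230,3.5)
E
```

```text
pos [252.1 544.2 230.4] jaw 65.1 t 0.15 gw 85.65638032478094
tool shift [-459.7  614.     1. ] j6 -0.05666940078441891
roll 1.0759041735712207 deg 61.644768306141714invalid input
invalid input
invalid input
```

View pics/w1.png

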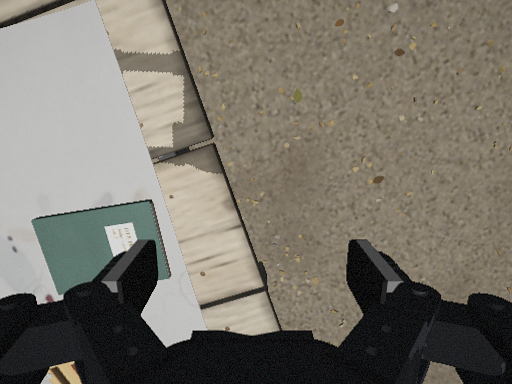

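The arm hasn't moved: the wrist view is still over the left table edge, with the book at (100,245). The rows probably need every key.

```bash
python3 -m handwheel '[{"dx":-28.7,"dy":38.4,"dz":0,"roll":0,"hand":85},{"dx":-28.7,"dy":38.4,"dz":0,"roll":0,"hand":85},{"dx":-28.7,"dy":38.4,"dz":0,"roll":0,"hand":85},{"dx":-28.7,"dy":38.4,"dz":0,"roll":0,"hand":85},{"dx":-28.7,"dy":38.4,"dz":0,"roll":0,"hand":85},{"dx":-28.7,"dy":38.4,"dz":0,"roll":0,"hand":85},{"dx":-28.7,"dy":38.4,"dz":0,"roll":0,"hand":85},{"dx":-28.7,"dy":38.4,"dz":0,"roll":0,"hand":85}]' 20
```

```text
clock: 0.95
position: [0.4349, 0.2051, 0.2311]
orientation: [0.0, 0.843, 0.538, 0.0]
wrist_force: [0.8, 0.3, -0.3]
gripper_width: 0.997
```

```bash
python3 -m handwheel '[{"dx":-28.7,"dy":38.4,"dz":0,"roll":0,"hand":85},{"dx":-28.7,"dy":38.4,"dz":0,"roll":0,"hand":85},{"dx":-28.7,"dy":38.4,"dz":0,"roll":0,"hand":85},{"dx":-28.7,"dy":38.4,"dz":0,"roll":0,"hand":85},{"dx":-28.7,"dy":38.4,"dz":0,"roll":0,"hand":85},{"dx":-28.7,"dy":38.4,"dz":0,"roll":0,"hand":85},{"dx":-28.7,"dy":38.4,"dz":0,"roll":0,"hand":85},{"dx":-28.7,"dy":38.4,"dz":0,"roll":0,"hand":85}]' 20
python3 -m handwheel '[{"dx":0,"dy":0,"dz":0,"roll":0.14,"hand":85},{"dx":0,"dy":0,"dz":0,"roll":0.14,"hand":85},{"dx":0,"dy":0,"dz":0,"roll":0.14,"hand":85},{"dx":0,"dy":0,"dz":0,"roll":0.14,"hand":85},{"dx":0,"dy":0,"dz":0,"roll":0.14,"hand":85},{"dx":0,"dy":0,"dz":0,"roll":0.14,"hand":85},{"dx":0,"dy":0,"dz":0,"roll":0.14,"hand":85},{"dx":0,"dy":0,"dz":0,"roll":0.096,"hand":85}]'
python3 - <<'E'
from h import *
i=robot.camera_info("wrist");im=robot.read_camera("wrist");cv2.imwrite("pics/w2.png",im)
for k in blobs(im,*PAN,400):print("pan",cv2.boundingRect(k),rect(ray(i,k[:,0],.048)))
go((616,-131),230,3.5)
E
```

```text
clock: 1.75
position: [0.6172, -0.1324, 0.2308]
orientation: [-0.0, 0.843, 0.538, -0.0]
wrist_force: [0.5, 0.6, 0.2]
gripper_width: 0.994
clock: 2.55
position: [0.6166, -0.1304, 0.2307]
orientation: [-0.0, 1.0, 0.028, -0.0]
wrist_force: [0.3, 0.1, -1.2]
gripper_width: 0.994
pan (142, 280, 70, 58) (array([ 532.9, -306.4]), array([73.2, 70.8]), 21.1)
pan (230, 132, 53, 78) (array([ 620.8, -130.7]), array([81.5, 54. ]), -87.8)
pos [ 616.6 -130.5  230.8] jaw 3.0 t 2.6 gw 84.98932099747546
tool shift [-0.6  0.5  0.8] j6 -0.3146309734610603
roll -0.008948133709193394 deg -0.5126902960555242
```

View pics/w2.png

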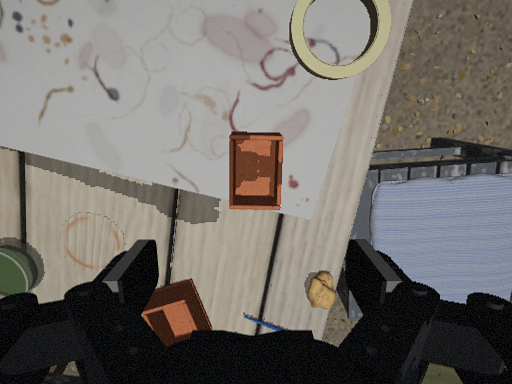

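The wrist view shows pan A at (256,171), nearly square with the jaws, and the tape roll at (340,35), clear of the work. I'll grip pan A near its −y end with light force.

```bash
python3 -m handwheel '[{"dx":5,"dy":30,"dz":0,"roll":0.017,"hand":85},{"dx":0,"dy":0,"dz":48,"roll":0,"hand":85},{"dx":0,"dy":0,"dz":48,"roll":0,"hand":85},{"dx":0,"dy":0,"dz":48,"roll":0,"hand":85},{"dx":0,"dy":0,"dz":48,"roll":0,"hand":85},{"dx":0,"dy":0,"dz":34,"roll":0,"hand":85},{"dx":0,"dy":0,"dz":0,"roll":0,"hand":50},{"dx":0,"dy":0,"dz":0,"roll":0,"hand":50}]' 20
python3 -m handwheel '[{"dx":0,"dy":0,"dz":0,"roll":0,"hand":50},{"dx":0,"dy":0,"dz":0,"roll":0,"hand":50},{"dx":0,"dy":0,"dz":0,"roll":0,"hand":50},{"dx":0,"dy":0,"dz":0,"roll":0,"hand":50}]' 20
```

```text
clock: 3.4
position: [0.6233, -0.1601, 0.0054]
orientation: [-0.0, 1.0, 0.023, -0.001]
wrist_force: [-1.1, -1.3, 0.8]
gripper_width: 0.686
clock: 3.8
position: [0.6241, -0.1603, 0.0066]
orientation: [0.0, 1.0, 0.022, 0.001]
wrist_force: [-1.1, -0.2, -1.6]
gripper_width: 0.657
```

```bash
python3 -m handwheel '[{"dx":0,"dy":0,"dz":-30,"roll":0,"hand":50},{"dx":0,"dy":0,"dz":-40,"roll":0,"hand":50},{"dx":0,"dy":0,"dz":-40,"roll":0,"hand":50},{"dx":0,"dy":0,"dz":-30,"roll":0,"hand":50},{"dx":0,"dy":0,"dz":0,"roll":0,"hand":50},{"dx":0,"dy":0,"dz":0,"roll":0,"hand":50}]' 20
python3 - <<'E'
from h import *
a=robot.read_camera("wrist");b=robot.read_camera("scene")
cv2.imwrite("pics/l1.png",np.hstack([a[100:384,100:412],b[40:324,200:512]]))
E
```

```text
clock: 4.4
position: [0.6239, -0.1602, 0.1462]
orientation: [0.0, 1.0, 0.022, 0.001]
wrist_force: [0.2, 0.5, -1.8]
gripper_width: 0.651
```

View pics/l1.png

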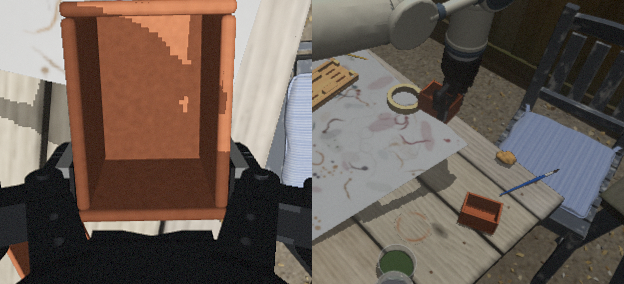

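The pads held the pan level, so there was no swing. I'll move to open table, lower, and ease the finger opening in small steps so the pan swings about the jaws.

```bash
python3 -m handwheel '[{"dx":-28,"dy":-13,"dz":22,"roll":0,"hand":50},{"dx":-28,"dy":-13,"dz":22,"roll":0,"hand":50},{"dx":-28,"dy":-14,"dz":22,"roll":0,"hand":50},{"dx":0,"dy":0,"dz":0,"roll":0,"hand":55},{"dx":0,"dy":0,"dz":0,"roll":0,"hand":55}]' 20
cat > look.py <<'E'
from h import *
import sys
im=robot.read_camera("wrist");o=robot.observe()
print([cv2.boundingRect(k)+(cv2.contourArea(k),) for k in blobs(im,*PAN,1500)],o["gripper_width"]*85.4,o["wrist_force"].round(1),o["position"].round(4),o["clock"])
if len(sys.argv)>1: cv2.imwrite(sys.argv[1],im)
E
python3 look.py
for h in 1; do python3 -m handwheel '[{"dx":0,"dy":0,"dz":0,"roll":0,"hand":55.6},{"dx":0,"dy":0,"dz":0,"roll":0,"hand":55.6}]' 20; python3 look.py; python3 -m handwheel '[{"dx":0,"dy":0,"dz":0,"roll":0,"hand":56},{"dx":0,"dy":0,"dz":0,"roll":0,"hand":56}]' 20; python3 look.py; done
```

```text
clock: 5.0
position: [0.5361, -0.1232, 0.0766]
orientation: [-0.001, 1.0, 0.022, -0.002]
wrist_force: [0.8, 0.6, -0.7]
gripper_width: 0.656
[(160, 98, 177, 224, 35421.0)] 56.004303826627996 [ 1.  -0.  -0.8] [ 0.5379 -0.1239  0.0787] 5.05
clock: 5.25
position: [0.5393, -0.1244, 0.0807]
orientation: [0.0, 1.0, 0.022, 0.001]
wrist_force: [-0.2, 0.0, -1.5]
gripper_width: 0.656
[(160, 98, 177, 224, 35444.0)] 56.19621546377509 [ 1.1 -0.2 -1.5] [ 0.5391 -0.1244  0.0805] 5.3
clock: 5.5
position: [0.5382, -0.124, 0.0796]
orientation: [0.0, 1.0, 0.022, 0.0]
wrist_force: [-0.9, -0.5, -1.8]
gripper_width: 0.656
[(160, 98, 177, 224, 35468.0)] 56.09605882632694 [ 0.2  0.3 -1.2] [ 0.5381 -0.124   0.0795] 5.55
```

```bash

python3 -m handwheel '[{"dx":0,"dy":0,"dz":0,"roll":0,"hand":56.3},{"dx":0,"dy":0,"dz":0,"roll":0,"hand":56.3}]' 20 >/dev/null; python3 look.py
python3 -m handwheel '[{"dx":0,"dy":0,"dz":0,"roll":0,"hand":56.6},{"dx":0,"dy":0,"dz":0,"roll":0,"hand":56.6}]' 20 >/dev/null; python3 look.py
python3 -m handwheel '[{"dx":0,"dy":0,"dz":0,"roll":0,"hand":56.9},{"dx":0,"dy":0,"dz":0,"roll":0,"hand":55}]' 20 >/dev/null; python3 look.py
```

```text
[(159, 98, 178, 224, 35538.0)] 55.98948960482598 [ 0.1  0.2 -0.9] [ 0.5378 -0.1238  0.0792] 5.8
[(196, 100, 103, 141, 13214.0)] 56.652499476932284 [0.5 0.5 0.1] [ 0.538  -0.1238  0.0796] 6.05
[(196, 100, 103, 141, 13206.5)] 54.81590864165689 [-0.1  0.1  0.4] [ 0.5378 -0.1238  0.0794] 6.3
```

At 56.6 mm the grip let go entirely, and the pan dropped a few cm onto the table. Easing the grip doesn't work. New plan: press the pan's far end against the fixed rack's upper edge and swing the gripped end over in an arc. First, find the pan.

```bash
python3 -m handwheel '[{"dx":0,"dy":0,"dz":-40,"roll":0,"hand":85},{"dx":0,"dy":0,"dz":-40,"roll":0,"hand":85},{"dx":0,"dy":0,"dz":0,"roll":0,"hand":85}]' 20
cat > find.py <<'E'
from h import *
import sys
z=float(sys.argv[1]);n=sys.argv[2];i=robot.camera_info(n);im=robot.read_camera(n)
for k in blobs(im,*PAN,400 if n=="wrist" else 120):print("pan",cv2.boundingRect(k),rect(ray(i,k[:,0],z)))
if n=="wrist":
  for k in blobs(im,*RACK,3000):print("rack",cv2.boundingRect(k),rect(ray(i,k[:,0],.024)))
go((0,0))
if len(sys.argv)>3: cv2.imwrite(sys.argv[3],im)
E
python3 find.py .048 wrist pics/w3.png; python3 find.py .048 top
```

```text
clock: 6.6
position: [0.5404, -0.1246, 0.1666]
orientation: [0.002, 1.0, 0.022, 0.005]
wrist_force: [0.2, 0.4, 1.0]
gripper_width: 0.992
pan (210, 101, 70, 97) (array([535.7, -95.1]), array([78.4, 54.6]), -85.3)
pos [ 539.5 -124.3  163.5] jaw 2.5 t 6.65 gw 85.19120672674096
tool shift [-533.5 -148.    -4.1] j6 -0.33198893112629574
pan (262, 161, 27, 21) (array([531.7, -91.1]), array([70.3, 52.1]), -85.6)
pan (347, 156, 35, 28) (array([ 529.5, -331.8]), array([80.2, 56.9]), -69.1)
pos [ 538.5 -124.1  160.9] jaw 2.5 t 6.7 gw 84.55398138974813
tool shift [-532.6 -147.7   -1.8] j6 -0.3320001103749042
```

View pics/w3.png

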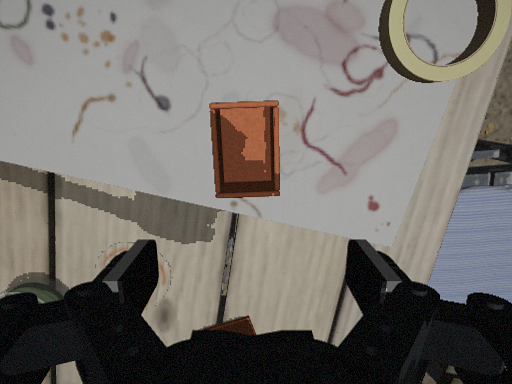

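```bash
python3 -m handwheel '[{"dx":0,"dy":0,"dz":40,"roll":-0.03,"hand":85},{"dx":0,"dy":0,"dz":40,"roll":0,"hand":85},{"dx":0,"dy":0,"dz":40,"roll":0,"hand":85},{"dx":0,"dy":0,"dz":34,"roll":0,"hand":85},{"dx":0,"dy":0,"dz":0,"roll":0,"hand":50},{"dx":0,"dy":0,"dz":0,"roll":0,"hand":50},{"dx":0,"dy":0,"dz":0,"roll":0,"hand":50},{"dx":0,"dy":0,"dz":0,"roll":0,"hand":50}]' 20
python3 -m handwheel '[{"dx":0,"dy":0,"dz":0,"roll":0,"hand":50},{"dx":0,"dy":0,"dz":-40,"roll":0.04,"hand":50},{"dx":0,"dy":0,"dz":-20,"roll":0.03,"hand":50},{"dx":0,"dy":0,"dz":0,"roll":0,"hand":50}]' 20
python3 -c "
from h import *
go((538,60),55,0.7)"; python3 look.py
```

```text
clock: 7.5
position: [0.5392, -0.1243, 0.0077]
orientation: [0.001, 0.999, 0.037, 0.002]
wrist_force: [-0.2, 0.2, -0.6]
gripper_width: 0.653
clock: 7.9
position: [0.5404, -0.1246, 0.0704]
orientation: [0.001, 1.0, 0.002, 0.004]
wrist_force: [0.1, -0.1, -2.1]
gripper_width: 0.657
pos [ 540.4 -124.6   70.4] jaw 0.2 t 7.9 gw 56.07185066980355
tool shift [  -1.8 -184.6   14.9] j6 -0.2916448416852931
roll -0.008480105083303702 deg -0.4858742311007376
[(162, 98, 179, 224, 36171.0)] 55.780958151863366 [ 0.3  0.2 -0.7] [ 0.5392 -0.1243  0.0678] 7.95
```

```bash
python3 -m handwheel '[{"dx":0,"dy":-43,"dz":0,"roll":0,"hand":50},{"dx":0,"dy":-43,"dz":0,"roll":0,"hand":50},{"dx":0,"dy":-43,"dz":15,"roll":0,"hand":50},{"dx":0,"dy":-43,"dz":15,"roll":0,"hand":50},{"dx":0,"dy":-43,"dz":13,"roll":0,"hand":50},{"dx":0,"dy":0,"dz":0,"roll":0,"hand":50}]' 20
python3 look.py pics/w4.png
```

```text
clock: 8.55
position: [0.5339, 0.0957, 0.0179]
orientation: [-0.001, 1.0, 0.005, -0.003]
wrist_force: [-0.6, -0.9, -1.3]
gripper_width: 0.65
[(162, 98, 179, 224, 36206.0)] 55.722797402517344 [ 0.1 -0.  -0.3] [0.5348 0.0933 0.0191] 8.6
```

View pics/w4.png

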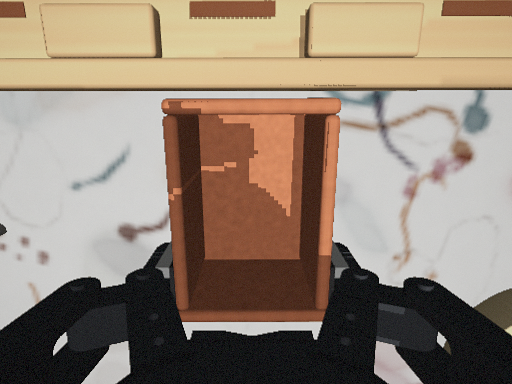

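The pan is held level with its far end just short of the rack's solid side (rack edge at row ~90, pan end at row ~98). I'll creep forward until it touches.

```bash
python3 -m handwheel '[{"dx":0,"dy":-4,"dz":0,"roll":0,"hand":50},{"dx":0,"dy":-4,"dz":0,"roll":0,"hand":50},{"dx":0,"dy":0,"dz":0,"roll":0,"hand":50}]' 20;python3 -m handwheel '[{"dx":0,"dy":-4,"dz":0,"roll":0,"hand":50},{"dx":0,"dy":0,"dz":0,"roll":0,"hand":50}]' 20
```

```text
clock: 8.9
position: [0.5373, 0.0985, 0.0226]
orientation: [-0.0, 1.0, 0.001, 0.0]
wrist_force: [-0.2, -0.1, -1.7]
gripper_width: 0.653
clock: 9.1
position: [0.5374, 0.1004, 0.023]
orientation: [0.002, 1.0, 0.001, 0.0]
wrist_force: [0.1, -8.8, 1.3]
gripper_width: 0.65
```

```bash
python3 -m handwheel '[{"dx":0,"dy":-3.5,"dz":-7,"roll":0,"hand":50},{"dx":0,"dy":-4.5,"dz":-7,"roll":0,"hand":50},{"dx":0,"dy":0,"dz":0,"roll":0,"hand":50}]' 20;python3 look.py; python3 -m handwheel '[{"dx":0,"dy":-5.5,"dz":-7.5,"roll":0,"hand":50},{"dx":0,"dy":-5.5,"dz":-7,"roll":0,"hand":50},{"dx":0,"dy":0,"dz":0,"roll":0,"hand":50}]' 20;python3 look.py pics/w5.png
```

```text
clock: 9.4
position: [0.5375, 0.1092, 0.0374]
orientation: [0.001, 1.0, 0.001, 0.001]
wrist_force: [-1.2, -5.8, 3.2]
gripper_width: 0.658
[(173, 100, 157, 221, 33560.5)] 55.62289142037099 [-0.3 -6.6  3.5] [0.5375 0.1092 0.0373] 9.45
clock: 9.75
position: [0.5374, 0.1209, 0.0521]
orientation: [0.001, 1.0, 0.002, 0.001]
wrist_force: [-1.7, -6.8, 5.1]
gripper_width: 0.651
[(175, 107, 154, 211, 30569.0)] 55.61164438250817 [-2.1 -5.7  5.3] [0.5375 0.1209 0.052 ] 9.8
```

View pics/w5.png

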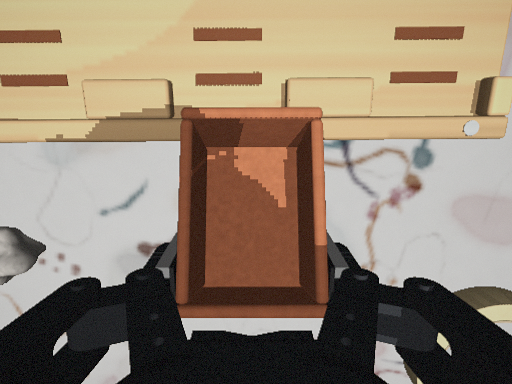

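The far rim has dropped and narrowed (row ~112), and the forces point along the arc radius. The pan is turning about the rack edge, so I'll continue.

```bash
python3 -m handwheel '[{"dx":0,"dy":-7,"dz":-6.5,"roll":0,"hand":50},{"dx":0,"dy":-7.5,"dz":-5,"roll":0,"hand":50},{"dx":0,"dy":0,"dz":0,"roll":0,"hand":50}]' 20;python3 look.py; python3 -m handwheel '[{"dx":0,"dy":-8.5,"dz":-4,"roll":0,"hand":50},{"dx":0,"dy":-8.5,"dz":-3,"roll":0,"hand":50},{"dx":0,"dy":0,"dz":0,"roll":0,"hand":50}]' 20;python3 look.py pics/w6.png
```

```text
clock: 10.1
position: [0.5373, 0.1376, 0.0632]
orientation: [-0.001, 1.0, 0.002, 0.001]
wrist_force: [-0.3, 0.2, -1.1]
gripper_width: 0.651
[(175, 105, 154, 212, 29446.5)] 55.76259161598225 [ 0.4 -0.  -2.1] [0.537  0.1372 0.0626] 10.15
clock: 10.45
position: [0.5369, 0.155, 0.0698]
orientation: [-0.0, 1.0, 0.003, 0.0]
wrist_force: [0.5, 0.1, -0.8]
gripper_width: 0.652
[(175, 112, 154, 205, 29019.0)] 56.00263145487312 [ 0.3 -0.1 -0.9] [0.5368 0.1545 0.0696] 10.5
```

View pics/w6.png

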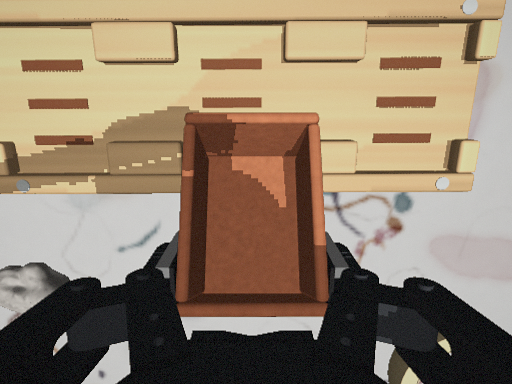

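It slipped over the rack top after about 25° of tilt, because it only had about 6 mm of bite. I'll back off and repeat with a deeper bite.

```bash
python3 -m handwheel '[{"dx":0,"dy":35,"dz":0,"roll":0,"hand":50},{"dx":0,"dy":30,"dz":0,"roll":0,"hand":50},{"dx":0,"dy":0,"dz":20,"roll":0,"hand":50},{"dx":0,"dy":0,"dz":13,"roll":0,"hand":50},{"dx":0,"dy":-7,"dz":0,"roll":0,"hand":50},{"dx":0,"dy":-4,"dz":0,"roll":0,"hand":50},{"dx":0,"dy":0,"dz":0,"roll":0,"hand":50}]' 20
python3 -m handwheel '[{"dx":0,"dy":-4,"dz":0,"roll":0,"hand":50},{"dx":0,"dy":0,"dz":0,"roll":0,"hand":50}]' 20;python3 -m handwheel '[{"dx":0,"dy":-4,"dz":0,"roll":0,"hand":50},{"dx":0,"dy":0,"dz":0,"roll":0,"hand":50}]' 20
```

```text
clock: 11.2
position: [0.5368, 0.1009, 0.0364]
orientation: [-0.0, 1.0, 0.003, -0.0]
wrist_force: [-0.3, -0.8, -1.0]
gripper_width: 0.653
clock: 11.4
position: [0.537, 0.1044, 0.0365]
orientation: [-0.0, 1.0, 0.002, 0.0]
wrist_force: [0.3, 0.7, -2.1]
gripper_width: 0.653
clock: 11.6
position: [0.5369, 0.1082, 0.0364]
orientation: [-0.0, 1.0, 0.002, 0.0]
wrist_force: [0.1, -0.5, -1.6]
gripper_width: 0.653
```

```bash
python3 -m handwheel '[{"dx":0,"dy":-3,"dz":0,"roll":0,"hand":50},{"dx":0,"dy":0,"dz":0,"roll":0,"hand":50}]' 20;python3 -m handwheel '[{"dx":0,"dy":-2,"dz":0,"roll":0,"hand":50},{"dx":0,"dy":0,"dz":0,"roll":0,"hand":50}]' 20;python3 look.py
```

```text
clock: 11.8
position: [0.5369, 0.1109, 0.0363]
orientation: [-0.0, 1.0, 0.002, 0.0]
wrist_force: [-0.1, -0.1, -0.9]
gripper_width: 0.652
clock: 12.0
position: [0.5369, 0.1128, 0.0363]
orientation: [-0.0, 1.0, 0.002, -0.0]
wrist_force: [-0.1, -0.5, -2.0]
gripper_width: 0.655
[(175, 112, 154, 205, 29047.0)] 55.92411126743165 [-0.5 -0.1 -1. ] [0.5369 0.1127 0.0363] 12.05
```

```bash
python3 -m handwheel '[{"dx":0,"dy":-3,"dz":0,"roll":0,"hand":50},{"dx":0,"dy":0,"dz":0,"roll":0,"hand":50}]' 20;python3 -m handwheel '[{"dx":0,"dy":-3,"dz":0,"roll":0,"hand":50},{"dx":0,"dy":0,"dz":0,"roll":0,"hand":50}]' 20;python3 -m handwheel '[{"dx":0,"dy":-2,"dz":0,"roll":0,"hand":50},{"dx":0,"dy":0,"dz":0,"roll":0,"hand":50}]' 20;python3 - <<'E'
from h import *
cv2.imwrite("pics/s2.png",cv2.resize(robot.read_camera("scene")[40:200,130:330],None,fx=3,fy=3))
E
```

```text
clock: 12.25
position: [0.5369, 0.1158, 0.0363]
orientation: [0.0, 1.0, 0.002, 0.0]
wrist_force: [1.2, -0.6, -0.9]
gripper_width: 0.652
clock: 12.45
position: [0.5369, 0.1164, 0.0366]
orientation: [0.002, 1.0, 0.002, -0.0]
wrist_force: [-1.5, -8.2, 0.3]
gripper_width: 0.654
clock: 12.65
position: [0.537, 0.117, 0.037]
orientation: [0.004, 1.0, 0.001, -0.0]
wrist_force: [-2.8, -14.1, 3.8]
gripper_width: 0.656
```

View pics/s2.png

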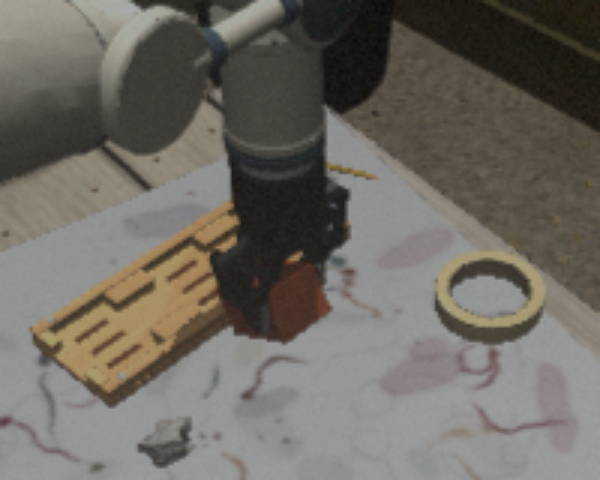

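The scene crop shows the pan at (275,305) tilted nose-down against the rack side. Contact is 14 N, so I'll continue the arc, keeping it pressed.

```bash
python3 -m handwheel '[{"dx":0,"dy":-3,"dz":-3.5,"roll":0,"hand":50},{"dx":0,"dy":-3.5,"dz":-3.5,"roll":0,"hand":50},{"dx":0,"dy":0,"dz":0,"roll":0,"hand":50}]' 20; python3 -m handwheel '[{"dx":0,"dy":-6,"dz":-5,"roll":0,"hand":50},{"dx":0,"dy":-6,"dz":-4.5,"roll":0,"hand":50},{"dx":0,"dy":0,"dz":0,"roll":0,"hand":50}]' 20;python3 look.py; python3 -m handwheel '[{"dx":0,"dy":-7,"dz":-3.5,"roll":0,"hand":50},{"dx":0,"dy":-7,"dz":-2.5,"roll":0,"hand":50},{"dx":0,"dy":0,"dz":0,"roll":0,"hand":50}]' 20;python3 look.py
```

```text
clock: 13.0
position: [0.5371, 0.1252, 0.0442]
orientation: [0.002, 1.0, 0.002, 0.0]
wrist_force: [-0.7, -8.9, 2.6]
gripper_width: 0.651
clock: 13.3
position: [0.5373, 0.1382, 0.0541]
orientation: [0.001, 1.0, 0.002, 0.001]
wrist_force: [-0.9, -5.1, 4.9]
gripper_width: 0.65
[(175, 137, 154, 195, 26123.0)] 56.02676250680682 [-1.  -5.2  4.4] [0.5374 0.1381 0.0541] 13.35
clock: 13.65
position: [0.5373, 0.1525, 0.0601]
orientation: [0.001, 1.0, 0.002, 0.001]
wrist_force: [-0.3, -4.5, 5.9]
gripper_width: 0.653
[(175, 152, 155, 188, 23961.0)] 55.337580176427956 [-0.7 -4.4  5.7] [0.5374 0.1525 0.0601] 13.7
```

```bash
python3 -m handwheel '[{"dx":0,"dy":-6,"dz":-1,"roll":0,"hand":50},{"dx":0,"dy":-6,"dz":-1,"roll":0,"hand":50},{"dx":0,"dy":-6,"dz":0,"roll":0,"hand":50},{"dx":0,"dy":0,"dz":0,"roll":0,"hand":50}]' 20;python3 look.py pics/w7.png
```

```text
clock: 14.1
position: [0.5372, 0.1709, 0.0616]
orientation: [0.0, 1.0, 0.002, 0.001]
wrist_force: [-0.3, -3.9, 5.2]
gripper_width: 0.652
[(173, 176, 158, 164, 20662.0)] 55.546961586302935 [-0.3 -4.2  4.4] [0.5372 0.1709 0.0616] 14.15
```

View pics/w7.png

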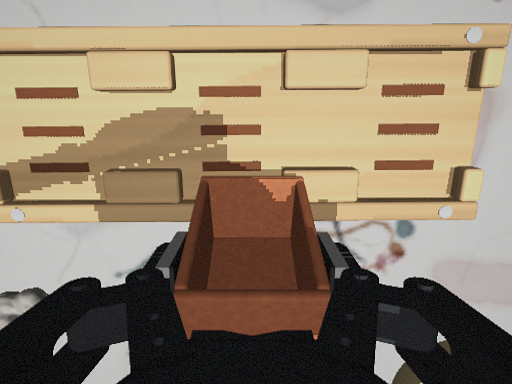

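The pan is now about 60° over: the near end wall's outside shows at rows 290–335 and the inside faces the rack. Continuing.

```bash
python3 -m handwheel '[{"dx":0,"dy":-7,"dz":1,"roll":0,"hand":50},{"dx":0,"dy":-7,"dz":1.5,"roll":0,"hand":50},{"dx":0,"dy":0,"dz":0,"roll":0,"hand":50}]' 20;python3 look.py; python3 -m handwheel '[{"dx":0,"dy":-7,"dz":3,"roll":0,"hand":50},{"dx":0,"dy":-7,"dz":3.5,"roll":0,"hand":50},{"dx":0,"dy":0,"dz":0,"roll":0,"hand":50}]' 20;python3 look.py pics/w8.png
```

```text
clock: 14.45
position: [0.5371, 0.1856, 0.0589]
orientation: [-0.0, 1.0, 0.002, 0.001]
wrist_force: [1.0, -1.7, 4.4]
gripper_width: 0.654
[(171, 186, 163, 154, 18691.5)] 55.65121498752647 [ 0.7 -1.9  4.7] [0.5371 0.1856 0.059 ] 14.5
clock: 14.8
position: [0.5372, 0.1999, 0.0543]
orientation: [-0.001, 1.0, 0.002, 0.001]
wrist_force: [-4.4, -2.5, 12.7]
gripper_width: 0.652
[(170, 210, 165, 130, 16003.5)] 56.02943766921539 [-3.1 -2.2 13. ] [0.5372 0.1999 0.0543] 14.85
```

View pics/w8.png

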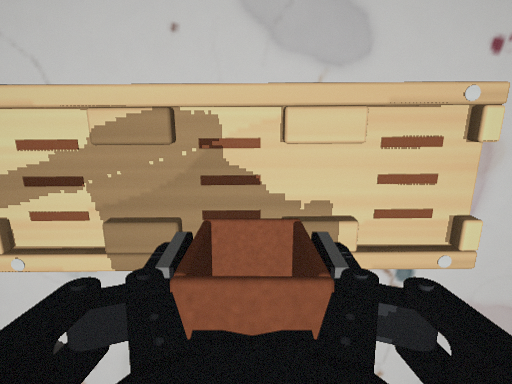

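The pan is about 75–80° over. Stage two: back off, lower so the bottom rim corner sits below the rack's top edge, then push over towards +y.

```bash
python3 -m handwheel '[{"dx":0,"dy":0,"dz":-40,"roll":0,"hand":50},{"dx":0,"dy":42,"dz":0,"roll":0,"hand":50},{"dx":0,"dy":42,"dz":0,"roll":0,"hand":50},{"dx":0,"dy":0,"dz":20,"roll":0,"hand":50},{"dx":0,"dy":0,"dz":18,"roll":0,"hand":50},{"dx":0,"dy":0,"dz":0,"roll":0,"hand":50}]' 20; python3 look.py
python3 -m handwheel '[{"dx":0,"dy":-5,"dz":0,"roll":0,"hand":50},{"dx":0,"dy":-3,"dz":0,"roll":0,"hand":50},{"dx":0,"dy":0,"dz":0,"roll":0,"hand":50}]' 20;python3 -m handwheel '[{"dx":0,"dy":-4,"dz":0,"roll":0,"hand":50},{"dx":0,"dy":0,"dz":0,"roll":0,"hand":50}]' 20
```

```text
clock: 15.45
position: [0.5344, 0.115, 0.0496]
orientation: [-0.0, 1.0, 0.002, -0.004]
wrist_force: [0.3, 1.0, -1.7]
gripper_width: 0.654
[(170, 219, 164, 121, 12902.0)] 55.71962415056965 [-0.2 -1.2 -1.7] [0.5353 0.1153 0.0515] 15.5
clock: 15.8
position: [0.5373, 0.1242, 0.0549]
orientation: [-0.0, 1.0, 0.003, 0.001]
wrist_force: [0.2, -0.1, -1.0]
gripper_width: 0.653
clock: 16.0
position: [0.537, 0.1278, 0.0542]
orientation: [-0.0, 1.0, 0.002, 0.0]
wrist_force: [-0.3, 0.1, -1.6]
gripper_width: 0.653
```

```bash
python3 -m handwheel '[{"dx":0,"dy":-4,"dz":0,"roll":0,"hand":50},{"dx":0,"dy":0,"dz":0,"roll":0,"hand":50}]' 20;python3 -m handwheel '[{"dx":0,"dy":-4,"dz":0,"roll":0,"hand":50},{"dx":0,"dy":0,"dz":0,"roll":0,"hand":50}]' 20;python3 -m handwheel '[{"dx":0,"dy":-4,"dz":0,"roll":0,"hand":50},{"dx":0,"dy":0,"dz":0,"roll":0,"hand":50}]' 20;python3 look.py
```

```text
clock: 16.2
position: [0.5368, 0.1316, 0.0538]
orientation: [-0.0, 1.0, 0.002, 0.0]
wrist_force: [0.4, -1.1, -1.3]
gripper_width: 0.654
clock: 16.4
position: [0.5368, 0.1356, 0.0538]
orientation: [-0.0, 1.0, 0.002, -0.0]
wrist_force: [0.4, -0.6, -1.6]
gripper_width: 0.652
clock: 16.6
position: [0.5367, 0.1396, 0.0537]
orientation: [-0.0, 1.0, 0.002, -0.0]
wrist_force: [0.3, 0.0, -1.6]
gripper_width: 0.652
[(170, 219, 164, 121, 13110.0)] 56.19807609745042 [-0.2  0.4 -1.8] [0.5368 0.1394 0.0538] 16.65
```

```bash
python3 -m handwheel '[{"dx":0,"dy":-4,"dz":0,"roll":0,"hand":50},{"dx":0,"dy":0,"dz":0,"roll":0,"hand":50}]' 20;python3 -m handwheel '[{"dx":0,"dy":-4,"dz":0,"roll":0,"hand":50},{"dx":0,"dy":0,"dz":0,"roll":0,"hand":50}]' 20;python3 -m handwheel '[{"dx":0,"dy":-4,"dz":-0.5,"roll":0,"hand":50},{"dx":0,"dy":0,"dz":0,"roll":0,"hand":50}]' 20;python3 look.py
```

```text
clock: 16.85
position: [0.5368, 0.1436, 0.0538]
orientation: [-0.0, 1.0, 0.002, 0.0]
wrist_force: [-0.0, 0.3, -1.4]
gripper_width: 0.653
clock: 17.05
position: [0.5367, 0.1476, 0.0538]
orientation: [-0.0, 1.0, 0.002, 0.0]
wrist_force: [0.1, -0.2, -1.8]
gripper_width: 0.652
clock: 17.25
position: [0.5367, 0.1516, 0.0544]
orientation: [-0.0, 1.0, 0.002, 0.0]
wrist_force: [0.2, -0.1, -0.9]
gripper_width: 0.649
[(170, 219, 164, 121, 13431.5)] 55.41401950499989 [ 0.5  0.1 -0.5] [0.5367 0.1514 0.0544] 17.3
```

```bash
python3 - <<'E'
from h import *
a=cv2.resize(robot.read_camera("scene")[60:180,160:300],None,fx=4,fy=4);b=cv2.resize(robot.read_camera("top")[110:230,120:260],None,fx=2,fy=2)
cv2.imwrite("pics/s3.png",a)
E
```

```text
(no output)
```

View pics/s3.png

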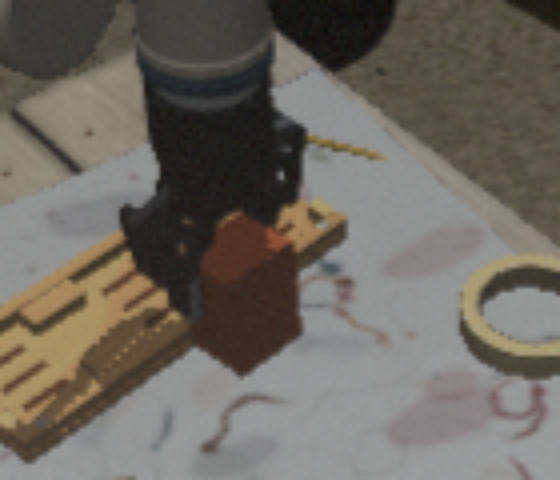

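```bash
python3 - <<'E'
from h import *
i=robot.camera_info("scene")
for n,u,x in(("low-left",(240,375),.509),("low-right",(302,328),.565),("up-left(-y)",(243,270),.509),("up-right(-y)",(300,245),.565),("low +y?",(195,345),.509)):
    p=np.array(u)/4+[160,60]; a=ray(i,p,0)[0];b=ray(i,p,.1)[0];t=(x-a[0])/(b[0]-a[0]);print(n,(a+t*(b-a)).round(3))
E
```

```text
low-left [0.509 0.108 0.028]
low-right [0.565 0.107 0.032]
up-left(-y) [0.509 0.098 0.128]
up-right(-y) [0.565 0.106 0.106]
low +y? [0.509 0.151 0.025]
```

The crop shows the pan standing nearly vertical in the grip, but it has slid. By ray casting, its lower end is at z≈28 mm and y≈108–151, so it has been riding above the rack edge. I'll set it down on its end on the table and regrip.

```bash
python3 -m handwheel '[{"dx":0,"dy":30,"dz":0,"roll":0,"hand":50},{"dx":0,"dy":35,"dz":0,"roll":0,"hand":50},{"dx":0,"dy":0,"dz":12,"roll":0,"hand":50},{"dx":0,"dy":0,"dz":6,"roll":0,"hand":50},{"dx":0,"dy":0,"dz":0,"roll":0,"hand":50}]' 20;python3 -m handwheel '[{"dx":0,"dy":0,"dz":4,"roll":0,"hand":50},{"dx":0,"dy":0,"dz":4,"roll":0,"hand":50},{"dx":0,"dy":0,"dz":0,"roll":0,"hand":50}]' 20;python3 -m handwheel '[{"dx":0,"dy":0,"dz":3,"roll":0,"hand":50},{"dx":0,"dy":0,"dz":0,"roll":0,"hand":50}]' 20
```

```text
clock: 17.9
position: [0.5359, 0.0866, 0.0346]
orientation: [-0.0, 1.0, 0.002, -0.001]
wrist_force: [-0.6, 0.4, -2.8]
gripper_width: 0.65
clock: 18.2
position: [0.5374, 0.087, 0.0308]
orientation: [-0.0, 1.0, 0.003, 0.001]
wrist_force: [-5.1, -0.0, 10.5]
gripper_width: 0.654
clock: 18.4
position: [0.5376, 0.087, 0.0305]
orientation: [-0.0, 1.0, 0.003, 0.001]
wrist_force: [-11.5, -1.9, 24.2]
gripper_width: 0.655
```

```bash
python3 -m handwheel '[{"dx":0,"dy":0,"dz":-5,"roll":0,"hand":50},{"dx":0,"dy":0,"dz":0,"roll":0,"hand":85},{"dx":0,"dy":0,"dz":0,"roll":0,"hand":85},{"dx":0,"dy":0,"dz":-40,"roll":0,"hand":85},{"dx":0,"dy":0,"dz":-50,"roll":0,"hand":85},{"dx":0,"dy":50,"dz":-45,"roll":0,"hand":85},{"dx":0,"dy":50,"dz":-10,"roll":0,"hand":85},{"dx":0,"dy":0,"dz":0,"roll":0,"hand":85}]' 20
python3 find.py .08 wrist; python3 - <<'E'
from h import *
a=robot.read_camera("scene")[70:190,150:290];b=robot.read_camera("wrist")
cv2.imwrite("pics/s4.png",np.hstack([cv2.resize(a,(448,384)),b[:, 100:450]]))
E
```

```text
clock: 19.2
position: [0.5384, -0.0047, 0.1659]
orientation: [0.001, 1.0, -0.001, 0.002]
wrist_force: [0.2, 0.5, 0.8]
gripper_width: 0.992
pan (210, 61, 81, 72) (array([537.8,  66.7]), array([54.7, 47. ]), -0.1)
pos [537.8  -2.3 164.2] jaw -0.0 t 19.25 gw 85.33240500749481
tool shift [-537.8   -2.3   -0.9] j6 -0.06726241510172798
```

View pics/s4.png

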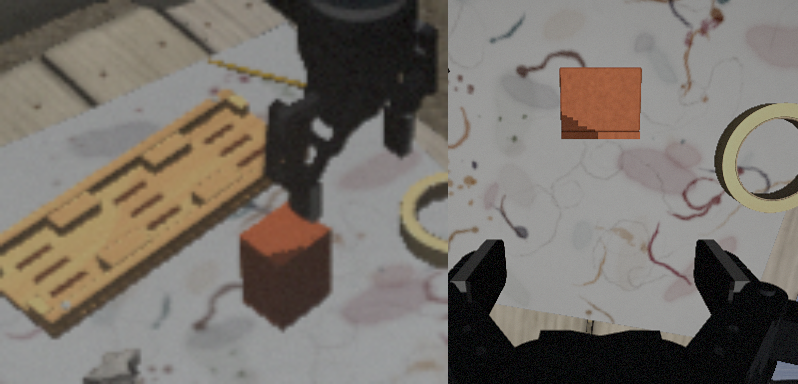

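Viewed: the pan stands squarely on its end (scene crop at 285,265; wrist crop at 600,100), centre about (538, 67), open side towards the rack. I'll carry it to open table at y≈−45, then topple it towards +y by pushing high with closed fingers.

```bash
python3 -m handwheel '[{"dx":0,"dy":-35,"dz":0,"roll":0,"hand":85},{"dx":0,"dy":-35,"dz":0,"roll":0,"hand":85},{"dx":0,"dy":0,"dz":40,"roll":0,"hand":85},{"dx":0,"dy":0,"dz":40,"roll":0,"hand":85},{"dx":0,"dy":0,"dz":40,"roll":0,"hand":85},{"dx":0,"dy":0,"dz":0,"roll":0,"hand":50},{"dx":0,"dy":0,"dz":0,"roll":0,"hand":50},{"dx":0,"dy":0,"dz":0,"roll":0,"hand":50}]' 40
python3 -m handwheel '[{"dx":0,"dy":0,"dz":0,"roll":0,"hand":50},{"dx":0,"dy":0,"dz":-12,"roll":0,"hand":50},{"dx":0,"dy":40,"dz":0,"roll":0,"hand":50},{"dx":0,"dy":40,"dz":0,"roll":0,"hand":50},{"dx":0,"dy":35,"dz":0,"roll":0,"hand":50},{"dx":0,"dy":0,"dz":0,"roll":0,"hand":50},{"dx":0,"dy":0,"dz":10,"roll":0,"hand":50},{"dx":0,"dy":0,"dz":0,"roll":0,"hand":50}]' 40
python3 -m handwheel '[{"dx":0,"dy":0,"dz":1.5,"roll":0,"hand":50},{"dx":0,"dy":0,"dz":0,"roll":0,"hand":64},{"dx":0,"dy":0,"dz":0,"roll":0,"hand":75},{"dx":0,"dy":35,"dz":0,"roll":0,"hand":75},{"dx":0,"dy":35,"dz":0,"roll":0,"hand":0},{"dx":0,"dy":0,"dz":-16,"roll":0,"hand":0},{"dx":0,"dy":0,"dz":0,"roll":0,"hand":0}]' 40
python3 find.py .08 wrist
```

```text
clock: 20.15
position: [0.5383, 0.0706, 0.0459]
orientation: [-0.0, 1.0, 0.002, 0.002]
wrist_force: [-0.4, -0.1, -1.0]
gripper_width: 0.648
clock: 20.95
position: [0.537, -0.0442, 0.0446]
orientation: [-0.0, 1.0, 0.002, -0.001]
wrist_force: [-0.2, 0.1, -1.9]
gripper_width: 0.646
clock: 21.65
position: [0.5392, -0.1156, 0.0629]
orientation: [0.0, 1.0, 0.001, 0.002]
wrist_force: [1.2, -0.2, 1.5]
gripper_width: 0.373
pan (173, 34, 151, 130) (array([538. , -47.9]), array([55.2, 47.1]), 0.2)
pos [ 538.9 -114.9   61.9] jaw 0.2 t 21.7 gw 24.13891266914017
tool shift [-538.5 -116.9   -1.8] j6 -0.2758683622369891
```

```bash
python3 -m handwheel '[{"dx":0,"dy":-12,"dz":0,"roll":0,"hand":0},{"dx":0,"dy":-12,"dz":0,"roll":0,"hand":0},{"dx":0,"dy":-8,"dz":0,"roll":0,"hand":0},{"dx":0,"dy":-6,"dz":0,"roll":0,"hand":0},{"dx":0,"dy":-6,"dz":0,"roll":0,"hand":0},{"dx":0,"dy":-6,"dz":0,"roll":0,"hand":0},{"dx":0,"dy":0,"dz":0,"roll":0,"hand":0}]' 40
python3 look.py
python3 -m handwheel '[{"dx":0,"dy":-6,"dz":0,"roll":0,"hand":0},{"dx":0,"dy":-6,"dz":0,"roll":0,"hand":0},{"dx":0,"dy":0,"dz":0,"roll":0,"hand":0}]' 40
python3 look.py
```

```text
clock: 22.4
position: [0.5376, -0.0642, 0.0599]
orientation: [-0.0, 1.0, 0.002, -0.0]
wrist_force: [-0.1, -0.3, -0.5]
gripper_width: -0.002
[(179, 109, 147, 123, 17249.5)] 0.07213292456254482 [-0.6 -0.3 -0.1] [ 0.5375 -0.0646  0.0599] 22.45
clock: 22.75
position: [0.5375, -0.0522, 0.06]
orientation: [-0.0, 1.0, 0.002, -0.0]
wrist_force: [-0.0, 0.4, -0.1]
gripper_width: -0.001
[(176, 89, 154, 151, 19966.5)] 0.02851326045354172 [ 0.1  0.  -0.8] [ 0.5374 -0.0526  0.0598] 22.8
```

```bash
python3 -m handwheel '[{"dx":0,"dy":-7,"dz":0,"roll":0,"hand":0},{"dx":0,"dy":-7,"dz":0,"roll":0,"hand":0},{"dx":0,"dy":0,"dz":0,"roll":0,"hand":0}]' 40
python3 look.py
python3 -m handwheel '[{"dx":0,"dy":-7,"dz":0,"roll":0,"hand":0},{"dx":0,"dy":-7,"dz":0,"roll":0,"hand":0},{"dx":0,"dy":0,"dz":0,"roll":0,"hand":0}]' 40
python3 look.py; python3 find.py .048 top
```

```text
clock: 23.1
position: [0.5374, -0.038, 0.0599]
orientation: [-0.0, 1.0, 0.002, -0.0]
wrist_force: [-0.1, -0.4, -0.4]
gripper_width: 0.001
[(184, 58, 137, 174, 20587.0)] 0.3625876430207541 [ 0.   0.4 -0.4] [ 0.5374 -0.0384  0.0599] 23.15
clock: 23.45
position: [0.5374, -0.0241, 0.06]
orientation: [-0.0, 1.0, 0.002, 0.0]
wrist_force: [0.2, 0.3, -0.7]
gripper_width: 0.002
[(192, 65, 121, 164, 18235.5)] -0.25662891391589837 [1.4 0.2 0.6] [ 0.5374 -0.0245  0.06  ] 23.5
pan (218, 161, 25, 21) (array([533.2,  27.2]), array([64.4, 55.1]), 88.9)
pan (347, 156, 35, 29) (array([ 529.3, -331.7]), array([80.5, 56.5]), -68.5)
pos [537.4 -24.8  60. ] jaw 0.3 t 23.55 gw 0.09246334903385753
tool shift [-537.3  -27.3   -0. ] j6 -0.1138350784610595
```

```bash
python3 -m handwheel '[{"dx":0,"dy":0,"dz":-45,"roll":0,"hand":20},{"dx":0,"dy":0,"dz":-45,"roll":0,"hand":60},{"dx":0,"dy":-30,"dz":-40,"roll":0,"hand":85},{"dx":0,"dy":-30,"dz":-40,"roll":0,"hand":85},{"dx":0,"dy":0,"dz":0,"roll":0,"hand":85},{"dx":0,"dy":0,"dz":0,"roll":0,"hand":85}]' 20
python3 find.py .048 wrist pics/w9.png
```

```text
clock: 24.15
position: [0.5377, 0.0353, 0.2313]
orientation: [0.0, 1.0, 0.003, 0.001]
wrist_force: [-0.2, -0.3, 0.3]
gripper_width: 0.988
pan (225, 147, 53, 73) (array([537.7,  21.3]), array([78.5, 54.8]), -89.7)
rack (93, 0, 294, 38) (array([525.3, 185. ]), array([293.6,  33.2]), 0.4)
pos [537.1  34.8 229.5] jaw 0.2 t 24.2 gw 85.24612890683883
tool shift [-5.373e+02  3.250e+01  2.000e-01] j6 -0.0026940097690834565
```

View pics/w9.png

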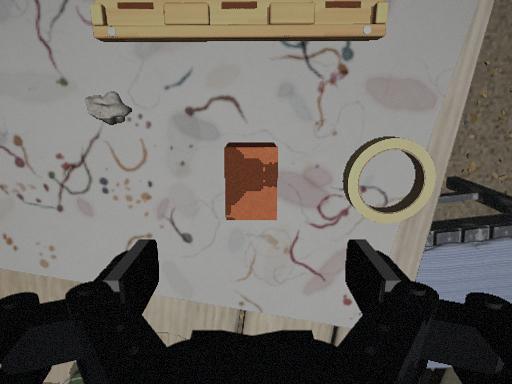

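The pan now lies upside down at about (252,182) in the picture, world (538, 21) and square to the rack. I'll grip it at the middle and measure the rack from above on the way.

```bash
python3 -m handwheel '[{"dx":0.5,"dy":13.5,"dz":45,"roll":0,"hand":85},{"dx":0,"dy":0,"dz":45,"roll":0,"hand":85},{"dx":0,"dy":0,"dz":45,"roll":0,"hand":85},{"dx":0,"dy":0,"dz":45,"roll":0,"hand":85},{"dx":0,"dy":0,"dz":35,"roll":0,"hand":85},{"dx":0,"dy":0,"dz":0,"roll":0,"hand":50},{"dx":0,"dy":0,"dz":0,"roll":0,"hand":50},{"dx":0,"dy":0,"dz":0,"roll":0,"hand":50}]' 50
python3 -m handwheel '[{"dx":0,"dy":0,"dz":0,"roll":0,"hand":50},{"dx":0,"dy":0,"dz":0,"roll":0,"hand":50},{"dx":0,"dy":0,"dz":-45,"roll":0,"hand":50},{"dx":0,"dy":0,"dz":-45,"roll":0,"hand":50},{"dx":-16,"dy":-42,"dz":-45,"roll":0,"hand":50},{"dx":0,"dy":-45,"dz":-40,"roll":0,"hand":50},{"dx":0,"dy":-45,"dz":-35,"roll":0,"hand":50},{"dx":0,"dy":0,"dz":0,"roll":0,"hand":50}]' 50
python3 -m handwheel '[{"dx":0,"dy":0,"dz":0,"roll":0,"hand":50}]' 50
python3 find.py .03 wrist pics/w10.png
```

```text
clock: 25.0
position: [0.5389, 0.021, 0.0171]
orientation: [0.0, 1.0, 0.002, 0.001]
wrist_force: [0.2, -0.4, -0.3]
gripper_width: 0.644
clock: 25.8
position: [0.5261, 0.1357, 0.2113]
orientation: [-0.002, 1.0, 0.005, 0.005]
wrist_force: [0.0, -1.3, -0.4]
gripper_width: 0.646
clock: 25.9
position: [0.5251, 0.132, 0.2058]
orientation: [-0.0, 1.0, 0.003, 0.001]
wrist_force: [-0.2, -0.1, -2.5]
gripper_width: 0.649
pan (174, 162, 156, 178) (array([526.3,  36.1]), array([214.2, 162.4]), -89.4)
rack (105, 93, 293, 43) (array([525.4, 188.7]), array([293. ,  40.3]), 1.2)
rack (93, 18, 317, 66) (array([524.4, 248. ]), array([293.7,  57. ]), 0.4)
pos [524.6 131.1 204.2] jaw 0.3 t 25.95 gw 55.186105862963046
tool shift [-525.2  128.7   -0. ] j6 0.1775424929821769
```

```bash
python3 - <<'E'
from h import *
im=cv2.imread("pics/w10.png");i=robot.camera_info("wrist")
hsv=cv2.cvtColor(im,cv2.COLOR_BGR2HSV);m=((hsv[...,2]<120)&(hsv[...,1]>80)).astype(np.uint8)*255
for k in cv2.findContours(m,cv2.RETR_EXTERNAL,cv2.CHAIN_APPROX_NONE)[0]:
    if 60<cv2.contourArea(k)<2000: 
        r=cv2.boundingRect(k)
        if r[1]<165:print(r,hsv[r[1]+r[3]//2,r[0]+r[2]//2],rect(ray(i,k[:,0],.012)))
E
```

```text
(126, 55, 36, 6) [ 11 171 118] (array([418. , 242.4]), array([34.6,  4.6]), 0.3)
(96, 31, 78, 26) [ 23  79 198] (array([411.4, 254.8]), array([74.3, 21.6]), 1.0)
(218, 30, 184, 26) [ 21  82 199] (array([581.1, 256.6]), array([178.8,  22.3]), 0.3)
(447, 0, 20, 78) [ 23 177  88] (array([723.2, 260.3]), array([74.2,  2.8]), -66.9)
```

View pics/w10.png

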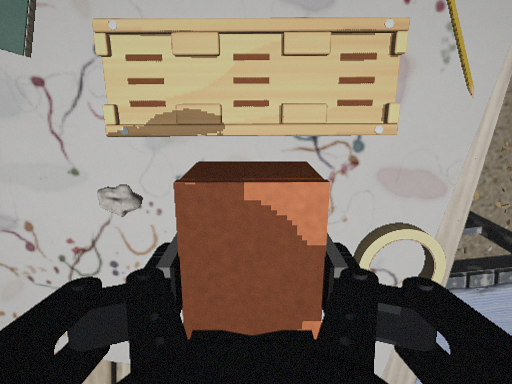

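The picture shows the pan held upside down and square. The rack slots sit at about (146,81), (251,80) and (356,80). I'll cast those onto the pocket floor.

```bash
python3 - <<'E'
from h import *
i=robot.camera_info("wrist")
print(ray(i,[(146,81),(251.3,80.3),(356.5,80)],.012).round(4))
print(ray(i,[(251.3,18),(251.3,137)],.024).round(4))
go((524.3,222.5),205,0.4)
E
```

```text
[[0.4186 0.2205 0.012 ]
 [0.524  0.2217 0.012 ]
 [0.6292 0.2225 0.012 ]]
[[0.5237 0.275  0.024 ]
 [0.5242 0.1667 0.024 ]]
pos [524.6 131.1 204.2] jaw 0.3 t 25.95 gw 55.186105862963046
tool shift [  0.1 -91.4  -0.8] j6 0.1775424929821769
roll -0.0023252760887809494 deg -0.13322850608983572
```

```bash
python3 -m handwheel '[{"dx":-0.5,"dy":-45,"dz":0,"roll":-0.003,"hand":50},{"dx":0,"dy":-45.2,"dz":0,"roll":0,"hand":50},{"dx":0,"dy":0,"dz":45,"roll":0,"hand":50},{"dx":0,"dy":0,"dz":45,"roll":0,"hand":50},{"dx":0,"dy":0,"dz":40,"roll":0,"hand":50},{"dx":0,"dy":0,"dz":24,"roll":0,"hand":50},{"dx":0,"dy":0,"dz":0,"roll":0,"hand":50},{"dx":0,"dy":0,"dz":0,"roll":0,"hand":50}]' 50
python3 -m handwheel '[{"dx":0,"dy":0,"dz":0,"roll":0,"hand":50},{"dx":0,"dy":0,"dz":0,"roll":0,"hand":50}]' 50; python3 -c "
from h import *
go((524,221.5),28,0.5)"
```

```text
clock: 26.75
position: [0.5235, 0.2203, 0.0497]
orientation: [0.0, 1.0, 0.003, -0.001]
wrist_force: [0.6, -0.5, -1.1]
gripper_width: 0.645
clock: 26.95
position: [0.525, 0.2216, 0.0527]
orientation: [-0.001, 1.0, 0.003, 0.002]
wrist_force: [0.2, -0.6, -1.1]
gripper_width: 0.648
pos [525.  221.6  52.7] jaw 0.4 t 26.95 gw 55.311735861831814
tool shift [-1.1  0.1 24.7] j6 0.3331361795918979
roll -0.0021526019770861 deg -0.12333500825855026
```

```bash
python3 -m handwheel '[{"dx":-0.5,"dy":0,"dz":8,"roll":0,"hand":50},{"dx":0,"dy":0,"dz":6,"roll":0,"hand":50},{"dx":0,"dy":0,"dz":4,"roll":0,"hand":50},{"dx":0,"dy":0,"dz":0,"roll":0,"hand":50},{"dx":0,"dy":0,"dz":0,"roll":0,"hand":50}]' 50
python3 -m handwheel '[{"dx":0,"dy":0,"dz":3,"roll":0,"hand":50},{"dx":0,"dy":0,"dz":3,"roll":0,"hand":50},{"dx":0,"dy":0,"dz":0,"roll":0,"hand":50}]' 50
python3 -m handwheel '[{"dx":0,"dy":0,"dz":2,"roll":0,"hand":50},{"dx":0,"dy":0,"dz":0,"roll":0,"hand":50}]' 50
```

```text
clock: 27.45
position: [0.5231, 0.2214, 0.032]
orientation: [0.0, 1.0, 0.004, -0.0]
wrist_force: [1.2, 0.8, -1.4]
gripper_width: 0.646
clock: 27.75
position: [0.5236, 0.2216, 0.0271]
orientation: [-0.0, 1.0, 0.003, 0.001]
wrist_force: [-1.5, -0.1, 2.8]
gripper_width: 0.646
clock: 27.95
position: [0.5236, 0.2216, 0.0271]
orientation: [-0.0, 1.0, 0.004, 0.001]
wrist_force: [-5.1, -1.3, 12.9]
gripper_width: 0.643
```

Contact came at TCP z 27.1 mm, 12 mm above the table value, so the pan is on the pocket floor. Release, and go to the second pan.

```bash
python3 -m handwheel '[{"dx":0,"dy":0,"dz":-3.5,"roll":0,"hand":50},{"dx":0,"dy":0,"dz":0,"roll":0,"hand":70},{"dx":0,"dy":0,"dz":0,"roll":0,"hand":76},{"dx":0,"dy":0,"dz":-45,"roll":0,"hand":80},{"dx":0,"dy":0,"dz":-48,"roll":0,"hand":85},{"dx":0,"dy":0,"dz":-48,"roll":0,"hand":85},{"dx":0,"dy":35,"dz":-30,"roll":0,"hand":85},{"dx":0,"dy":45,"dz":-10,"roll":0,"hand":85}]' 50
python3 -m handwheel '[{"dx":0,"dy":0,"dz":0,"roll":0,"hand":85},{"dx":0,"dy":0,"dz":0,"roll":0,"hand":85}]'
python3 - <<'E'
from h import *
i=robot.camera_info("wrist");im=robot.read_camera("wrist")
for z in(.060,.024):
  for k in blobs(im,*PAN,400):print(z,"pan",cv2.boundingRect(k),rect(ray(i,k[:,0],z)))
for k in blobs(im,*RACK,3000):print("rack",cv2.boundingRect(k),rect(ray(i,k[:,0],.024)))
cv2.imwrite("pics/w11.png",im);go((534,-320))
E
```

```text
clock: 28.75
position: [0.5249, 0.1422, 0.2134]
orientation: [-0.001, 1.0, 0.005, 0.003]
wrist_force: [1.0, 0.2, 0.4]
gripper_width: 0.994
clock: 28.95
position: [0.524, 0.1408, 0.2087]
orientation: [-0.0, 1.0, 0.002, 0.0]
wrist_force: [0.3, 0.0, -0.0]
gripper_width: 0.994
0.06 pan (218, 39, 67, 97) (array([523.5, 221.3]), array([79.8, 56.5]), -88.9)
0.024 pan (218, 39, 67, 97) (array([523.5, 223.1]), array([89.7, 63.5]), -88.9)
rack (97, 29, 312, 115) (array([524.5, 223.4]), array([294.8, 106.6]), 0.3)
pos [523.6 141.6 207.9] jaw 0.4 t 29.0 gw 85.04238824493476
tool shift [ 7.400e+00  4.616e+02 -2.000e-01] j6 0.19475794801190904
```

The seated pan measures 79.8 × 56.5 mm on the z = 60 mm plane, as expected for a pan on the pocket floor. On to pan B.

```bash
python3 -m handwheel '[{"dx":2,"dy":46,"dz":0,"roll":0,"hand":85},{"dx":2,"dy":46,"dz":0,"roll":0,"hand":85},{"dx":0,"dy":46,"dz":0,"roll":0,"hand":85},{"dx":0,"dy":46,"dz":0,"roll":0,"hand":85},{"dx":0,"dy":46,"dz":0,"roll":0,"hand":85},{"dx":0,"dy":46,"dz":0,"roll":0,"hand":85},{"dx":0,"dy":46,"dz":0,"roll":0,"hand":85},{"dx":0,"dy":46,"dz":0,"roll":0,"hand":85}]'
python3 -m handwheel '[{"dx":2,"dy":46,"dz":0,"roll":0,"hand":85},{"dx":2,"dy":46,"dz":0,"roll":0,"hand":85},{"dx":0,"dy":0,"dz":0,"roll":-0.14,"hand":85},{"dx":0,"dy":0,"dz":0,"roll":-0.14,"hand":85},{"dx":0,"dy":0,"dz":0,"roll":-0.09,"hand":85},{"dx":0,"dy":0,"dz":0,"roll":0,"hand":85},{"dx":0,"dy":0,"dz":0,"roll":0,"hand":85}]'
python3 find.py .048 wrist; python3 find.py .048 top
```

```text
clock: 29.8
position: [0.5306, -0.2269, 0.2072]
orientation: [-0.001, 1.0, 0.004, -0.001]
wrist_force: [1.0, -0.0, 0.4]
gripper_width: 0.996
clock: 30.5
position: [0.5355, -0.3175, 0.2076]
orientation: [-0.001, 0.982, 0.187, -0.001]
wrist_force: [0.1, 0.8, -0.1]
gripper_width: 0.996
pan (215, 146, 58, 83) (array([ 532.7, -331.8]), array([83.5, 55.3]), -68.4)
pos [ 535.4 -317.6  207.9] jaw 21.5 t 30.55 gw 84.66873401830253
tool shift [-381.4 -492.     0.9] j6 -0.9660800199511516
pan (141, 165, 32, 24) (array([522.1, 225.1]), array([83.8, 64.4]), -88.9)
pos [ 535.3 -317.8  208.2] jaw 21.6 t 30.6 gw 84.942710181297
tool shift [-381.2 -492.2    0.6] j6 -0.9665443464309372
```

```bash
python3 -m handwheel '[{"dx":-7.6,"dy":41,"dz":0,"roll":0,"hand":85},{"dx":0,"dy":0,"dz":45,"roll":0,"hand":85},{"dx":0,"dy":0,"dz":45,"roll":0,"hand":85},{"dx":0,"dy":0,"dz":45,"roll":0,"hand":85},{"dx":0,"dy":0,"dz":40,"roll":0,"hand":85},{"dx":0,"dy":0,"dz":28,"roll":0,"hand":85},{"dx":0,"dy":0,"dz":0,"roll":0,"hand":50},{"dx":0,"dy":0,"dz":0,"roll":0,"hand":50}]' 30
python3 -m handwheel '[{"dx":0,"dy":0,"dz":0,"roll":0,"hand":50},{"dx":0,"dy":0,"dz":0,"roll":0,"hand":50},{"dx":0,"dy":0,"dz":0,"roll":0,"hand":50},{"dx":0,"dy":0,"dz":-40,"roll":0,"hand":50},{"dx":0,"dy":0,"dz":-40,"roll":0.14,"hand":50},{"dx":0,"dy":0,"dz":0,"roll":0.14,"hand":50},{"dx":0,"dy":0,"dz":0,"roll":0.089,"hand":50},{"dx":0,"dy":0,"dz":0,"roll":0,"hand":50}]' 30
python3 look.py; python3 -c "
from h import *
go((535,88),85,0.5)"
```

```text
clock: 31.4
position: [0.5432, -0.3592, 0.0062]
orientation: [-0.0, 0.982, 0.187, -0.0]
wrist_force: [0.7, 0.4, 1.1]
gripper_width: 0.689
clock: 32.2
position: [0.5433, -0.3596, 0.087]
orientation: [0.001, 1.0, 0.004, 0.001]
wrist_force: [1.3, -0.3, -2.5]
gripper_width: 0.651
[(165, 105, 176, 219, 34632.5)] 55.62498948496229 [ 0.  -1.1 -0.7] [ 0.5431 -0.3594  0.0864] 32.25
pos [ 543.1 -359.4   86.4] jaw 0.6 t 32.25 gw 55.62498948496229
tool shift [  -3.6 -447.5    1.2] j6 -0.6468574412273038
roll 0.0012585965117372267 deg 0.07211226823243067
```

```bash
python3 - <<'E'
from h import *
i=robot.camera_info("top");im=robot.read_camera("top")
print("stone",ray(i,[(205,229)],.016),"tape",ray(i,[(233,118)],.012))
hsv=cv2.cvtColor(im,cv2.COLOR_BGR2HSV)
for nm,lo,hi,box in(("tape",(20,50,130),(35,255,255),(205,90,260,145)),("stone",(0,0,0),(180,255,115),(190,215,222,245))):
    x0,y0,x1,y1=box;m=cv2.inRange(hsv[y0:y1,x0:x1],lo,hi);y,x=np.where(m)
    print(nm,len(x),ray(i,[(x.min()+x0,y.min()+y0),(x.max()+x0,y.max()+y0)],.02).round(3))
E
```

```text
stone [[0.38137935 0.09800597 0.016     ]] tape [[0.6960541  0.01949021 0.012     ]]
tape 401 [[ 0.748  0.067  0.02 ]
 [ 0.648 -0.025  0.02 ]]
stone 28 [[0.395 0.098 0.02 ]
 [0.359 0.084 0.02 ]]
```

Pan A stands near x = 524, so I'll use the rack side at x ≈ 603, clear of pan A, the tape (x > 646, y < 69) and the stone.

```bash
python3 -m handwheel '[{"dx":6,"dy":-45,"dz":0,"roll":0,"hand":50},{"dx":6,"dy":-45,"dz":0,"roll":0,"hand":50},{"dx":6,"dy":-45,"dz":0,"roll":0,"hand":50},{"dx":6,"dy":-45,"dz":0,"roll":0,"hand":50},{"dx":6,"dy":-45,"dz":0,"roll":0,"hand":50},{"dx":6,"dy":-45,"dz":0,"roll":0,"hand":50},{"dx":6,"dy":-45,"dz":0,"roll":0,"hand":50},{"dx":6,"dy":-45,"dz":0,"roll":0,"hand":50}]' 30
python3 -m handwheel '[{"dx":6,"dy":-45,"dz":0,"roll":0,"hand":50},{"dx":6,"dy":-40,"dz":0,"roll":0,"hand":50},{"dx":0,"dy":0,"dz":30,"roll":0,"hand":50},{"dx":0,"dy":0,"dz":28,"roll":0,"hand":50},{"dx":0,"dy":0,"dz":16,"roll":0,"hand":50},{"dx":0,"dy":0,"dz":0,"roll":0,"hand":50},{"dx":0,"dy":0,"dz":0,"roll":0,"hand":50}]' 30
python3 look.py
```

```text
clock: 33.1
position: [0.5879, 0.0028, 0.0857]
orientation: [0.0, 1.0, 0.005, -0.0]
wrist_force: [1.9, 0.7, -1.9]
gripper_width: 0.653
clock: 33.8
position: [0.5997, 0.0857, 0.0125]
orientation: [0.0, 1.0, 0.004, 0.0]
wrist_force: [-0.8, -0.1, -0.8]
gripper_width: 0.65
[(165, 106, 178, 219, 34694.0)] 55.90568558848626 [-0.5 -0.5 -1.9] [0.6002 0.0857 0.0132] 33.85
```

```bash
python3 -m handwheel '[{"dx":0,"dy":-5,"dz":0,"roll":0,"hand":50},{"dx":0,"dy":-5,"dz":0,"roll":0,"hand":50},{"dx":0,"dy":0,"dz":0,"roll":0,"hand":50}]' 22
python3 -m handwheel '[{"dx":0,"dy":-4,"dz":0,"roll":0,"hand":50},{"dx":0,"dy":0,"dz":0,"roll":0,"hand":50}]' 22
python3 -m handwheel '[{"dx":0,"dy":-3,"dz":0,"roll":0,"hand":50},{"dx":0,"dy":0,"dz":0,"roll":0,"hand":50}]' 22
```

```text
clock: 34.15
position: [0.5997, 0.0969, 0.0126]
orientation: [-0.0, 1.0, 0.004, 0.001]
wrist_force: [-0.3, 0.2, -1.5]
gripper_width: 0.654
clock: 34.35
position: [0.5993, 0.1006, 0.0119]
orientation: [-0.0, 1.0, 0.004, 0.0]
wrist_force: [-0.3, -0.6, -1.4]
gripper_width: 0.652
clock: 34.55
position: [0.5994, 0.1032, 0.0118]
orientation: [0.0, 1.0, 0.004, 0.0]
wrist_force: [0.9, -0.2, -0.2]
gripper_width: 0.647
```

```bash
python3 -m handwheel '[{"dx":0,"dy":-3,"dz":0,"roll":0,"hand":50},{"dx":0,"dy":0,"dz":0,"roll":0,"hand":50}]' 22
python3 -m handwheel '[{"dx":0,"dy":-3,"dz":0,"roll":0,"hand":50},{"dx":0,"dy":0,"dz":0,"roll":0,"hand":50}]' 22
```

```text
clock: 34.75
position: [0.5994, 0.1032, 0.0122]
orientation: [0.003, 1.0, 0.004, -0.0]
wrist_force: [-1.6, -10.5, 0.9]
gripper_width: 0.652
clock: 34.95
position: [0.5995, 0.1034, 0.0125]
orientation: [0.005, 1.0, 0.003, -0.0]
wrist_force: [-2.4, -18.7, 4.3]
gripper_width: 0.656
```

```bash
python3 -m handwheel '[{"dx":0,"dy":-1.5,"dz":-7,"roll":0,"hand":50},{"dx":0,"dy":-2,"dz":-6.5,"roll":0,"hand":50},{"dx":0,"dy":0,"dz":0,"roll":0,"hand":50}]' 22; python3 look.py
python3 -m handwheel '[{"dx":0,"dy":-3,"dz":-6.5,"roll":0,"hand":50},{"dx":0,"dy":-3.7,"dz":-6,"roll":0,"hand":50},{"dx":0,"dy":0,"dz":0,"roll":0,"hand":50}]' 22; python3 look.py
```

```text
clock: 35.25
position: [0.5996, 0.1098, 0.0259]
orientation: [0.002, 1.0, 0.003, 0.0]
wrist_force: [-0.5, -9.6, 0.7]
gripper_width: 0.647
[(173, 108, 159, 218, 32807.0), (0, 0, 146, 83, 10912.5)] 55.41842258636517 [-0.2 -9.2  1.3] [0.5996 0.1097 0.0258] 35.3
clock: 35.6
position: [0.5993, 0.1172, 0.0384]
orientation: [0.002, 1.0, 0.003, -0.0]
wrist_force: [-1.1, -7.6, 2.2]
gripper_width: 0.651
[(177, 113, 151, 213, 30935.0), (0, 0, 156, 101, 14703.5)] 55.377568679745295 [-1.4 -8.1  2.4] [0.5993 0.1171 0.0384] 35.65
```

```bash
python3 -m handwheel '[{"dx":0,"dy":-5,"dz":-5.5,"roll":0,"hand":50},{"dx":0,"dy":-5,"dz":-4.5,"roll":0,"hand":50},{"dx":0,"dy":0,"dz":0,"roll":0,"hand":50}]' 22; python3 look.py
python3 -m handwheel '[{"dx":0,"dy":-6,"dz":-4.5,"roll":0,"hand":50},{"dx":0,"dy":-6,"dz":-3.5,"roll":0,"hand":50},{"dx":0,"dy":0,"dz":0,"roll":0,"hand":50}]' 22; python3 look.py
python3 -m handwheel '[{"dx":0,"dy":-6.5,"dz":-3,"roll":0,"hand":50},{"dx":0,"dy":-6.5,"dz":-2.4,"roll":0,"hand":50},{"dx":0,"dy":0,"dz":0,"roll":0,"hand":50}]' 22; python3 look.py
```

```text
clock: 35.95
position: [0.5993, 0.1275, 0.0485]
orientation: [0.002, 1.0, 0.004, 0.0]
wrist_force: [0.3, -6.3, 2.8]
gripper_width: 0.651
[(176, 122, 152, 203, 28430.5), (0, 0, 163, 126, 19378.5)] 55.4446507462321 [-2.1 -6.8  2. ] [0.5993 0.1275 0.0485] 36.0
clock: 36.3
position: [0.5994, 0.1398, 0.0567]
orientation: [0.002, 1.0, 0.004, 0.0]
wrist_force: [-1.1, -6.1, 2.0]
gripper_width: 0.649
[(175, 134, 154, 192, 26165.0), (0, 0, 168, 153, 23884.0)] 55.809845129043914 [-0.7 -5.8  3.4] [0.5994 0.1398 0.0567] 36.35
clock: 36.65
position: [0.5993, 0.1531, 0.0622]
orientation: [0.001, 1.0, 0.004, 0.0]
wrist_force: [-1.5, -4.1, 3.4]
gripper_width: 0.653
[(175, 147, 154, 190, 24744.0), (0, 0, 172, 180, 26912.0)] 55.840399387463684 [-0.6 -4.6  2.4] [0.5993 0.1531 0.0622] 36.7
```

```bash
python3 -m handwheel '[{"dx":0,"dy":-7,"dz":-1.5,"roll":0,"hand":50},{"dx":0,"dy":-7,"dz":-0.7,"roll":0,"hand":50},{"dx":0,"dy":0,"dz":0,"roll":0,"hand":50}]' 22; python3 look.py
python3 -m handwheel '[{"dx":0,"dy":-7,"dz":0.5,"roll":0,"hand":50},{"dx":0,"dy":-7,"dz":1.5,"roll":0,"hand":50},{"dx":0,"dy":0,"dz":0,"roll":0,"hand":50}]' 22; python3 look.py
python3 -m handwheel '[{"dx":0,"dy":-7,"dz":2,"roll":0,"hand":50},{"dx":0,"dy":-7,"dz":3,"roll":0,"hand":50},{"dx":0,"dy":0,"dz":0,"roll":0,"hand":50}]' 22; python3 look.py
```

```text
clock: 37.0
position: [0.5993, 0.1675, 0.0644]
orientation: [0.001, 1.0, 0.004, 0.001]
wrist_force: [1.0, -5.5, 3.1]
gripper_width: 0.651
[(174, 154, 158, 186, 22859.5), (3, 26, 171, 181, 26025.0)] 55.46232867534258 [-0.3 -5.4  3.5] [0.5993 0.1676 0.0643] 37.05
clock: 37.35
position: [0.5992, 0.1822, 0.0627]
orientation: [0.0, 1.0, 0.004, 0.001]
wrist_force: [-1.3, -3.3, 4.8]
gripper_width: 0.652
[(174, 178, 157, 162, 20205.5), (7, 63, 168, 174, 24583.5)] 55.63490342350779 [-0.6 -2.7  5.3] [0.5992 0.1822 0.0627] 37.4
clock: 37.7
position: [0.5991, 0.1968, 0.0578]
orientation: [-0.0, 1.0, 0.004, 0.001]
wrist_force: [-0.4, -1.5, 4.5]
gripper_width: 0.651
[(170, 202, 163, 138, 17619.5), (5, 98, 170, 170, 24173.0)] 55.468336642843006 [-0.4 -0.5  5.6] [0.5991 0.1968 0.0578] 37.75
```

```bash
python3 -m handwheel '[{"dx":0,"dy":-5,"dz":3,"roll":0,"hand":50},{"dx":0,"dy":-4,"dz":3,"roll":0,"hand":50},{"dx":0,"dy":0,"dz":1.5,"roll":0,"hand":50},{"dx":0,"dy":0,"dz":0,"roll":0,"hand":50}]' 22; python3 look.py pics/b1.png
python3 -m handwheel '[{"dx":0,"dy":0,"dz":-45,"roll":0,"hand":50},{"dx":0,"dy":40,"dz":0,"roll":0,"hand":50},{"dx":0,"dy":40,"dz":0,"roll":0,"hand":50},{"dx":-22,"dy":42,"dz":0,"roll":0,"hand":50},{"dx":-20,"dy":42,"dz":0,"roll":0,"hand":50},{"dx":-20,"dy":42,"dz":0,"roll":0,"hand":50},{"dx":0,"dy":42,"dz":0,"roll":0,"hand":50},{"dx":0,"dy":0,"dz":30,"roll":0,"hand":50}]' 30; python3 look.py
```

```text
clock: 38.15
position: [0.5993, 0.2056, 0.0535]
orientation: [-0.001, 1.0, 0.004, 0.002]
wrist_force: [-5.6, -3.9, 17.8]
gripper_width: 0.652
[(169, 215, 166, 125, 16135.5), (0, 116, 173, 173, 23591.5)] 55.53849874546003 [-5.5 -3.7 18.2] [0.5994 0.2055 0.0535] 38.2
clock: 39.0
position: [0.5409, -0.0478, 0.0683]
orientation: [0.001, 1.0, 0.002, 0.005]
wrist_force: [0.3, 1.0, -1.0]
gripper_width: 0.654
[(169, 216, 166, 124, 12760.5)] 55.578195431298774 [-3.5  0.3 -6.8] [ 0.5371 -0.045   0.0596] 39.05
```

```bash
python3 -m handwheel '[{"dx":0,"dy":0,"dz":15,"roll":0,"hand":50},{"dx":0,"dy":0,"dz":8,"roll":0,"hand":50},{"dx":0,"dy":0,"dz":0,"roll":0,"hand":50},{"dx":0,"dy":0,"dz":0,"roll":0,"hand":50}]' 22;python3 -m handwheel '[{"dx":0,"dy":0,"dz":4,"roll":0,"hand":50},{"dx":0,"dy":0,"dz":0,"roll":0,"hand":50}]' 22;python3 -m handwheel '[{"dx":0,"dy":0,"dz":4,"roll":0,"hand":50},{"dx":0,"dy":0,"dz":0,"roll":0,"hand":50}]' 22
```

```text
clock: 39.45
position: [0.5388, -0.0423, 0.0413]
orientation: [-0.0, 1.0, 0.005, 0.0]
wrist_force: [0.3, 0.8, -0.9]
gripper_width: 0.649
clock: 39.65
position: [0.5387, -0.0429, 0.0371]
orientation: [0.0, 1.0, 0.004, 0.0]
wrist_force: [-0.2, -0.6, -1.1]
gripper_width: 0.648
clock: 39.85
position: [0.5383, -0.0431, 0.0324]
orientation: [-0.0, 1.0, 0.004, -0.0]
wrist_force: [-0.8, 0.6, -1.9]
gripper_width: 0.657
```

```bash
python3 -m handwheel '[{"dx":0,"dy":0,"dz":4,"roll":0,"hand":50},{"dx":0,"dy":0,"dz":0,"roll":0,"hand":50}]' 22;python3 -m handwheel '[{"dx":0,"dy":0,"dz":3,"roll":0,"hand":50},{"dx":0,"dy":0,"dz":0,"roll":0,"hand":50}]' 22;python3 -m handwheel '[{"dx":0,"dy":0,"dz":3,"roll":0,"hand":50},{"dx":0,"dy":0,"dz":0,"roll":0,"hand":50}]' 22
```

```text
clock: 40.05
position: [0.5388, -0.0433, 0.0299]
orientation: [0.0, 1.0, 0.004, 0.001]
wrist_force: [-2.7, 0.9, 3.7]
gripper_width: 0.65
clock: 40.25
position: [0.5389, -0.0434, 0.0298]
orientation: [0.0, 1.0, 0.004, 0.001]
wrist_force: [-9.8, 1.1, 19.8]
gripper_width: 0.653
clock: 40.45
position: [0.539, -0.0435, 0.0297]
orientation: [0.0, 1.0, 0.004, 0.001]
wrist_force: [-17.9, 1.3, 34.7]
gripper_width: 0.657
```

```bash
python3 -m handwheel '[{"dx":0,"dy":0,"dz":-7,"roll":0,"hand":50},{"dx":0,"dy":0,"dz":0,"roll":0,"hand":70},{"dx":0,"dy":0,"dz":0,"roll":0,"hand":85},{"dx":0,"dy":0,"dz":-40,"roll":0,"hand":85},{"dx":0,"dy":0,"dz":-45,"roll":0,"hand":85},{"dx":0,"dy":45,"dz":-30,"roll":0,"hand":85},{"dx":0,"dy":35,"dz":0,"roll":0,"hand":30},{"dx":0,"dy":0,"dz":0,"roll":0,"hand":0}]' 30
python3 -m handwheel '[{"dx":0,"dy":0,"dz":0,"roll":0,"hand":0}]' 30; python3 find.py .08 wrist
```

```text
clock: 41.25
position: [0.5393, -0.1234, 0.1429]
orientation: [0.001, 1.0, 0.002, 0.0]
wrist_force: [-0.2, 0.3, -1.1]
gripper_width: 0.684
clock: 41.35
position: [0.5387, -0.1202, 0.1413]
orientation: [-0.001, 1.0, 0.003, -0.001]
wrist_force: [0.2, 0.4, -0.8]
gripper_width: 0.502
pan (209, 77, 90, 78) (array([539.5, -60.5]), array([54.9, 46.9]), 0.4)
pos [ 538.6 -119.4  141.1] jaw 0.4 t 41.4 gw 35.823654995411644
tool shift [-537.7 -123.4    1.4] j6 -0.2876270340946966
```

It stands on its end as before (54.9 × 46.9 mm at z = 80 mm, centre y ≈ −60). Now lower with fingers closed and topple it.

```bash
python3 -m handwheel '[{"dx":0,"dy":0,"dz":40,"roll":0,"hand":0},{"dx":0,"dy":0,"dz":39,"roll":0,"hand":0},{"dx":0,"dy":0,"dz":0,"roll":0,"hand":0},{"dx":0,"dy":-12,"dz":0,"roll":0,"hand":0},{"dx":0,"dy":-8,"dz":0,"roll":0,"hand":0},{"dx":0,"dy":-6,"dz":0,"roll":0,"hand":0},{"dx":0,"dy":-6,"dz":0,"roll":0,"hand":0},{"dx":0,"dy":-6,"dz":0,"roll":0,"hand":0}]' 40
python3 look.py
python3 -m handwheel '[{"dx":0,"dy":-6,"dz":0,"roll":0,"hand":0},{"dx":0,"dy":-7,"dz":0,"roll":0,"hand":0},{"dx":0,"dy":-7,"dz":0,"roll":0,"hand":0},{"dx":0,"dy":-7,"dz":0,"roll":0,"hand":0},{"dx":0,"dy":-7,"dz":0,"roll":0,"hand":0},{"dx":0,"dy":-7,"dz":0,"roll":0,"hand":0},{"dx":0,"dy":-5,"dz":0,"roll":0,"hand":0},{"dx":0,"dy":0,"dz":0,"roll":0,"hand":0}]' 40
python3 look.py
python3 -m handwheel '[{"dx":0,"dy":0,"dz":-45,"roll":0,"hand":20},{"dx":0,"dy":0,"dz":-45,"roll":0,"hand":60},{"dx":0,"dy":-20,"dz":-40,"roll":0,"hand":85},{"dx":0,"dy":-20,"dz":-40,"roll":0,"hand":85},{"dx":0,"dy":0,"dz":0,"roll":0,"hand":85},{"dx":0,"dy":0,"dz":0,"roll":0,"hand":85}]' 40
python3 find.py .048 wrist
```

```text
clock: 42.2
position: [0.5396, -0.0815, 0.0652]
orientation: [0.0, 1.0, 0.004, 0.001]
wrist_force: [0.3, -0.9, 0.9]
gripper_width: -0.001
[(184, 118, 137, 118, 15767.5)] 0.06891543181547247 [-0.7  0.8  0.1] [ 0.5393 -0.0806  0.0647] 42.25
clock: 43.05
position: [0.5384, -0.0351, 0.0636]
orientation: [-0.0, 1.0, 0.004, -0.0]
wrist_force: [-0.2, 0.1, -0.6]
gripper_width: -0.004
[(195, 73, 118, 158, 17137.5)] -0.07985585224061766 [-0.8 -0.4  0.6] [ 0.5384 -0.0355  0.0636] 43.1
clock: 43.7
position: [0.5387, 0.0042, 0.2349]
orientation: [0.0, 1.0, 0.004, 0.001]
wrist_force: [-1.2, 0.5, -0.1]
gripper_width: 0.992
pan (225, 130, 54, 75) (array([539.1,   6.6]), array([79.4, 54.8]), -89.5)
pos [538.1   3.9 233.1] jaw 0.5 t 43.75 gw 85.12217570150985
tool shift [-5.381e+02 -4.000e-01  2.000e-01] j6 -0.06379048210266362
```

```bash
python3 -m handwheel '[{"dx":1,"dy":-2.7,"dz":45,"roll":0,"hand":85},{"dx":0,"dy":0,"dz":45,"roll":0,"hand":85},{"dx":0,"dy":0,"dz":45,"roll":0,"hand":85},{"dx":0,"dy":0,"dz":45,"roll":0,"hand":85},{"dx":0,"dy":0,"dz":38.5,"roll":0,"hand":85},{"dx":0,"dy":0,"dz":0,"roll":0,"hand":50},{"dx":0,"dy":0,"dz":0,"roll":0,"hand":50},{"dx":0,"dy":0,"dz":0,"roll":0,"hand":50}]' 50
python3 -m handwheel '[{"dx":0,"dy":0,"dz":0,"roll":0,"hand":50},{"dx":0,"dy":0,"dz":0,"roll":0,"hand":50},{"dx":0,"dy":0,"dz":-45,"roll":0,"hand":50},{"dx":0,"dy":0,"dz":-45,"roll":0,"hand":50},{"dx":25,"dy":-42,"dz":0,"roll":0,"hand":50},{"dx":25,"dy":-42,"dz":0,"roll":0,"hand":50},{"dx":25,"dy":-42,"dz":0,"roll":0,"hand":50},{"dx":15,"dy":-45,"dz":0,"roll":0,"hand":50}]' 50
python3 -m handwheel '[{"dx":0,"dy":-35,"dz":0,"roll":0,"hand":50},{"dx":0,"dy":0,"dz":0,"roll":0,"hand":50},{"dx":0,"dy":0,"dz":0,"roll":0,"hand":50}]' 50
python3 -c "
from h import *
go((629.7,222.4),52,0.5)"
```

```text
clock: 44.55
position: [0.5403, 0.0065, 0.0173]
orientation: [0.0, 1.0, 0.004, 0.001]
wrist_force: [1.0, -0.6, -1.2]
gripper_width: 0.646
clock: 45.35
position: [0.6293, 0.18, 0.1062]
orientation: [-0.0, 1.0, 0.004, 0.001]
wrist_force: [0.4, -0.5, -1.2]
gripper_width: 0.647
clock: 45.65
position: [0.6274, 0.2144, 0.1055]
orientation: [0.0, 1.0, 0.005, 0.0]
wrist_force: [0.0, -0.7, -0.2]
gripper_width: 0.645
pos [627.4 214.4 105.5] jaw 0.6 t 45.65 gw 55.05692124102912
tool shift [ 2.3 -8.  53.5] j6 0.26832051966494974
roll 0.0011852614981600871 deg 0.06791048146392598
```

```bash
python3 -m handwheel '[{"dx":2.2,"dy":-8,"dz":0,"roll":0,"hand":50},{"dx":0,"dy":0,"dz":30,"roll":0,"hand":50},{"dx":0,"dy":0,"dz":23,"roll":0,"hand":50},{"dx":0,"dy":0,"dz":0,"roll":0,"hand":50},{"dx":0,"dy":0,"dz":0,"roll":0,"hand":50},{"dx":0,"dy":0,"dz":0,"roll":0,"hand":50}]' 50
python3 -c "
from h import *
go((629.7,222.4),28,0.5)"
```

```text
clock: 46.25
position: [0.6307, 0.2214, 0.0545]
orientation: [-0.0, 1.0, 0.004, 0.002]
wrist_force: [-0.1, -0.8, -0.8]
gripper_width: 0.651
pos [630.7 221.4  54.5] jaw 0.4 t 46.25 gw 55.58004528294574
tool shift [-1.1 -1.  26.5] j6 0.2795560891354244
roll -0.0015951997513699474 deg -0.09139821323381625
```

```bash
python3 -m handwheel '[{"dx":-0.3,"dy":-0.7,"dz":8,"roll":0,"hand":50},{"dx":0,"dy":0,"dz":6,"roll":0,"hand":50},{"dx":0,"dy":0,"dz":4,"roll":0,"hand":50},{"dx":0,"dy":0,"dz":0,"roll":0,"hand":50},{"dx":0,"dy":0,"dz":0,"roll":0,"hand":50}]' 50
python3 -m handwheel '[{"dx":0,"dy":0,"dz":3,"roll":0,"hand":50},{"dx":0,"dy":0,"dz":3,"roll":0,"hand":50},{"dx":0,"dy":0,"dz":0,"roll":0,"hand":50}]' 50
python3 -m handwheel '[{"dx":0,"dy":0,"dz":3,"roll":0,"hand":50},{"dx":0,"dy":0,"dz":0,"roll":0,"hand":50}]' 50
```

```text
clock: 46.75
position: [0.6291, 0.2223, 0.0339]
orientation: [0.0, 1.0, 0.004, -0.0]
wrist_force: [0.2, 0.2, -1.3]
gripper_width: 0.646
clock: 47.05
position: [0.629, 0.2222, 0.0275]
orientation: [0.0, 1.0, 0.004, -0.0]
wrist_force: [1.0, -0.6, -2.6]
gripper_width: 0.645
clock: 47.25
position: [0.6294, 0.2224, 0.0272]
orientation: [-0.0, 1.0, 0.004, 0.0]
wrist_force: [-4.2, -1.7, 6.5]
gripper_width: 0.648
```

```bash
python3 -m handwheel '[{"dx":0,"dy":0,"dz":1,"roll":0,"hand":50},{"dx":0,"dy":0,"dz":-3.5,"roll":0,"hand":50},{"dx":0,"dy":0,"dz":0,"roll":0,"hand":68},{"dx":0,"dy":0,"dz":0,"roll":0,"hand":76},{"dx":0,"dy":0,"dz":-45,"roll":0,"hand":80},{"dx":0,"dy":0,"dz":-48,"roll":0,"hand":85},{"dx":-25,"dy":35,"dz":-48,"roll":0,"hand":85},{"dx":-25,"dy":45,"dz":-35,"roll":0,"hand":85}]' 50
python3 -m handwheel '[{"dx":0,"dy":0,"dz":0,"roll":0,"hand":85},{"dx":0,"dy":0,"dz":0,"roll":0,"hand":85},{"dx":0,"dy":0,"dz":0,"roll":0,"hand":85}]'
python3 - <<'E'
from h import *
i=robot.camera_info("wrist");im=robot.read_camera("wrist");print(st()[0]["clock"])
for k in blobs(im,*PAN,400):
    m=np.zeros(im.shape[:2],np.uint8);cv2.drawContours(m,[k],-1,255,-1);m=cv2.erode(m,np.ones((9,9)))
    print(cv2.boundingRect(k),rect(ray(i,k[:,0],.06)),"mean/std V",[np.round(v.ravel()[0],1) for v in cv2.meanStdDev(im[...,2],mask=m)])
for k in blobs(im,*RACK,3000):print("rack",rect(ray(i,k[:,0],.024)))
for n in("top","scene"):
    j=robot.camera_info(n);b=robot.read_camera(n)
    for k in blobs(b,*PAN,80):print(n,rect(ray(j,k[:,0],.06)))
a=cv2.imread("pics/top0.png").astype(int);d=np.abs(a-robot.read_camera("top")).max(2)
for nm,(x0,y0,x1,y1) in(("tape",(213,98,253,138)),("stone",(195,218,215,240)),("dish",(331,235,363,267))):print(nm,"diff",(d[y0:y1,x0:x1]>40).sum())
E
```

```text
clock: 48.05
position: [0.5905, 0.1594, 0.1887]
orientation: [-0.0, 1.0, 0.005, 0.002]
wrist_force: [1.3, -0.4, -0.2]
gripper_width: 0.996
clock: 48.35
position: [0.59, 0.1591, 0.1842]
orientation: [0.0, 1.0, 0.004, -0.001]
wrist_force: [-0.9, 0.3, -0.6]
gripper_width: 0.996
48.4
(264, 57, 76, 102) (array([628.8, 222.6]), array([79.6, 58.6]), -89.5) mean/std V [np.float64(166.8), np.float64(3.3)]
(130, 52, 79, 103) (array([523.3, 225.2]), array([79.9, 58.8]), -89.5) mean/std V [np.float64(140.6), np.float64(31.5)]
rack (array([524.8, 223.3]), array([294.8, 106. ]), 0.5)
top (array([625.2, 246.4]), array([54.7, 35.1]), 1.9)
scene (array([517.9, 222.5]), array([84.1, 65.8]), 90.0)
scene (array([619.1, 219.3]), array([83.1, 76.2]), -88.2)
tape diff 0
stone diff 98
dish diff 0
```

Both pans read flat at pocket height. The stone's picture differs, but the arm hangs over it. I'll move the arm aside and recheck.

```bash
python3 -m handwheel '[{"dx":0,"dy":45,"dz":-20,"roll":0,"hand":85},{"dx":0,"dy":45,"dz":0,"roll":0,"hand":85},{"dx":0,"dy":45,"dz":0,"roll":0,"hand":85},{"dx":0,"dy":45,"dz":0,"roll":0,"hand":85},{"dx":0,"dy":45,"dz":0,"roll":0,"hand":85},{"dx":0,"dy":45,"dz":0,"roll":0,"hand":85},{"dx":0,"dy":45,"dz":0,"roll":0,"hand":85},{"dx":0,"dy":0,"dz":0,"roll":0,"hand":85}]' 50
python3 - <<'E'
from h import *
t=robot.read_camera("top");j=robot.camera_info("top");cv2.imwrite("pics/topend.png",t)
for k in blobs(t,*PAN,80):print("top",rect(ray(j,k[:,0],.06)))
s=robot.read_camera("scene");j=robot.camera_info("scene")
for k in blobs(s,*PAN,80):print("scene",rect(ray(j,k[:,0],.06)))
for n,b in(("top",t),("scene",s)):
  d=np.abs(cv2.imread(f"pics/{n}0.png").astype(int)-b).max(2)
  for nm,(x0,y0,x1,y1) in({"tape":(213,98,253,138),"stone":(195,218,215,240),"dish":(331,235,363,267)} if n=="top" else {"tape":(272,120,315,157),"stone":(173,174,198,198)}).items():print(n,nm,"diff",(d[y0:y1,x0:x1]>40).sum())
E
```

```text
clock: 49.35
position: [0.5922, -0.1614, 0.2043]
orientation: [0.001, 1.0, 0.001, -0.001]
wrist_force: [0.4, 0.0, 0.2]
gripper_width: 0.997
top (array([516.8, 225.5]), array([82.4, 62.3]), 88.9)
top (array([622., 222.]), array([83.6, 65.3]), -88.1)
scene (array([520.2, 221.4]), array([84.6, 63.2]), -88.0)
scene (array([621.9, 219.3]), array([83.2, 67. ]), -89.0)
top tape diff 0
top stone diff 0
top dish diff 0
scene tape diff 71
scene stone diff 0
```

Tape, stone and dish are unmoved in the top view. Pan A reads about 3 mm further in +y than just after placing, so I'll repeat the same wrist view over it.

```bash
python3 -m handwheel '[{"dx":-10,"dy":-43,"dz":0,"roll":0,"hand":85},{"dx":-10,"dy":-43,"dz":0,"roll":0,"hand":85},{"dx":-10,"dy":-43,"dz":0,"roll":0,"hand":85},{"dx":-10,"dy":-43,"dz":0,"roll":0,"hand":85},{"dx":-10,"dy":-43,"dz":0,"roll":0,"hand":85},{"dx":-10,"dy":-43,"dz":0,"roll":0,"hand":85},{"dx":-8,"dy":-43,"dz":0,"roll":0,"hand":85},{"dx":0,"dy":0,"dz":0,"roll":0,"hand":85}]' 50
python3 -m handwheel '[{"dx":0,"dy":0,"dz":0,"roll":0,"hand":85},{"dx":0,"dy":0,"dz":0,"roll":0,"hand":85},{"dx":0,"dy":0,"dz":0,"roll":0,"hand":85}]'
python3 - <<'E'
from h import *
i=robot.camera_info("wrist");im=robot.read_camera("wrist");print(st()[0]["position"])
for k in blobs(im,*PAN,400):
    p=ray(i,k[:,0],.06)*1000;print(cv2.boundingRect(k),rect(p/1000),"y",p[:,1].min().round(1),p[:,1].max().round(1))
for k in blobs(im,*RACK,3000):p=ray(i,k[:,0],.024)*1000;print("rack",rect(p/1000),p.min(0).round(1),p.max(0).round(1))
# colour transitions down the pan A mid column
u=[cv2.boundingRect(k) for k in blobs(im,*PAN,400)]
for r in u:
    c=r[0]+r[2]//2
    for rows in(range(r[1]-8,r[1]+10),range(r[1]+r[3]-10,r[1]+r[3]+6)):print([tuple(int(v) for v in im[q,c]) for q in rows])
E
```

```text
clock: 50.25
position: [0.5203, 0.1507, 0.206]
orientation: [-0.001, 1.0, 0.009, -0.0]
wrist_force: [0.8, -0.8, -0.6]
gripper_width: 0.997
clock: 50.55
position: [0.5226, 0.1435, 0.2059]
orientation: [0.0, 1.0, 0.003, -0.0]
wrist_force: [-0.6, 0.3, -0.2]
gripper_width: 0.995
[0.52264121 0.14329028 0.20591728]
(338, 41, 76, 97) (array([628.7, 222.9]), array([79.4, 57.6]), -89.6) y 183.0 262.8
(218, 36, 68, 98) (array([522.2, 225.5]), array([79.7, 57. ]), -89.0) y 185.7 265.8
rack (array([524.4, 223.4]), array([294.7, 107. ]), 0.4) [376.7 169.8  24. ] [672.1 277.9  24. ]
[(101, 141, 169), (103, 141, 169), (103, 145, 170), (101, 143, 169), (103, 143, 169), (100, 139, 168), (100, 138, 169), (100, 141, 168), (85, 121, 161), (65, 96, 158), (63, 93, 161), (65, 93, 161), (66, 94, 160), (65, 96, 161), (64, 95, 163), (68, 97, 163), (66, 96, 163), (72, 100, 165)]
[(68, 98, 164), (62, 93, 159), (64, 98, 163), (64, 94, 162), (65, 96, 162), (65, 98, 165), (67, 96, 164), (69, 100, 163), (62, 97, 162), (55, 87, 157), (101, 142, 173), (107, 152, 178), (93, 131, 158), (62, 92, 114), (55, 86, 112), (83, 126, 159)]
[(153, 156, 154), (153, 155, 154), (157, 156, 155), (108, 135, 158), (100, 141, 171), (109, 150, 172), (108, 151, 172), (109, 153, 172), (94, 135, 169), (66, 101, 159), (67, 98, 162), (64, 93, 160), (65, 98, 161), (69, 100, 164), (65, 97, 163), (60, 92, 159), (65, 95, 159), (62, 93, 159)]
[(62, 95, 162), (62, 95, 164), (63, 95, 162), (64, 95, 162), (61, 94, 159), (59, 94, 157), (66, 98, 164), (64, 96, 161), (68, 100, 167), (78, 113, 172), (92, 131, 157), (51, 76, 92), (90, 126, 154), (110, 153, 174), (114, 156, 175), (109, 153, 174)]
```

Pan A has been nudged within the pocket's play (about 2 mm off centre in x and y), at the same apparent height as pan B. I'll regrip it, recentre, press down lightly and let go.

```bash
python3 -m handwheel '[{"dx":1,"dy":-42,"dz":0,"roll":0,"hand":85},{"dx":0,"dy":-40.5,"dz":0,"roll":0,"hand":80},{"dx":0,"dy":0,"dz":45,"roll":0,"hand":80},{"dx":0,"dy":0,"dz":45,"roll":0,"hand":80},{"dx":0,"dy":0,"dz":45,"roll":0,"hand":80},{"dx":0,"dy":0,"dz":40,"roll":0,"hand":80},{"dx":0,"dy":0,"dz":0,"roll":0,"hand":80},{"dx":0,"dy":0,"dz":0,"roll":0,"hand":80}]' 25
python3 -m handwheel '[{"dx":0,"dy":0,"dz":2,"roll":0,"hand":50},{"dx":0,"dy":0,"dz":0,"roll":0,"hand":50},{"dx":0,"dy":0,"dz":0,"roll":0,"hand":50},{"dx":0,"dy":0,"dz":0,"roll":0,"hand":50},{"dx":0,"dy":0,"dz":0,"roll":0,"hand":50}]' 25; python3 -c "
from h import *
go((524.2,222.3),27,0.5)"
```

```text
clock: 51.4
position: [0.5229, 0.2259, 0.0313]
orientation: [0.0, 1.0, 0.003, -0.001]
wrist_force: [0.9, 0.4, -0.0]
gripper_width: 0.938
clock: 51.9
position: [0.5246, 0.2271, 0.0324]
orientation: [-0.001, 1.0, 0.004, 0.003]
wrist_force: [1.0, -1.3, 6.8]
gripper_width: 0.653
pos [524.6 227.1  32.4] jaw 0.4 t 51.9 gw 55.779533458981405
tool shift [-0.5  4.8  5.4] j6 0.3414461562409828
roll -0.0009161721593140844 deg -0.05249279803608431
```

```bash
python3 -m handwheel '[{"dx":0,"dy":2,"dz":-1,"roll":0,"hand":50},{"dx":0,"dy":2,"dz":0,"roll":0,"hand":50},{"dx":0,"dy":0,"dz":0,"roll":0,"hand":50},{"dx":0,"dy":0,"dz":0,"roll":0,"hand":50}]' 30
python3 -m handwheel '[{"dx":0,"dy":0,"dz":3,"roll":0,"hand":50},{"dx":0,"dy":0,"dz":0,"roll":0,"hand":50}]' 30
python3 -m handwheel '[{"dx":0,"dy":0,"dz":3,"roll":0,"hand":50},{"dx":0,"dy":0,"dz":0,"roll":0,"hand":50}]' 30
```

```text
clock: 52.3
position: [0.524, 0.2236, 0.0324]
orientation: [-0.001, 1.0, 0.004, 0.002]
wrist_force: [-0.1, 2.8, 7.6]
gripper_width: 0.646
clock: 52.5
position: [0.5241, 0.2237, 0.0323]
orientation: [-0.001, 1.0, 0.004, 0.002]
wrist_force: [-7.2, -2.3, 21.7]
gripper_width: 0.647
clock: 52.7
position: [0.5241, 0.2237, 0.0323]
orientation: [-0.001, 1.0, 0.004, 0.002]
wrist_force: [-15.0, -3.4, 35.3]
gripper_width: 0.652
```

```bash
python3 -m handwheel '[{"dx":0,"dy":0,"dz":-7,"roll":0,"hand":50},{"dx":0,"dy":1,"dz":-8,"roll":0,"hand":50},{"dx":0,"dy":0,"dz":0,"roll":0,"hand":50},{"dx":0,"dy":0,"dz":0,"roll":0,"hand":50},{"dx":0,"dy":0,"dz":4,"roll":0,"hand":50},{"dx":0,"dy":0,"dz":0,"roll":0,"hand":50}]' 50
python3 -m handwheel '[{"dx":0,"dy":0,"dz":3,"roll":0,"hand":50},{"dx":0,"dy":0,"dz":0,"roll":0,"hand":50},{"dx":0,"dy":0,"dz":0,"roll":0,"hand":50}]' 50
python3 -m handwheel '[{"dx":0,"dy":0,"dz":3,"roll":0,"hand":50},{"dx":0,"dy":0,"dz":0,"roll":0,"hand":50}]' 50
```

```text
clock: 53.3
position: [0.5225, 0.222, 0.0339]
orientation: [-0.0, 1.0, 0.004, -0.0]
wrist_force: [1.1, 5.5, -2.2]
gripper_width: 0.647
clock: 53.6
position: [0.5227, 0.2221, 0.0326]
orientation: [-0.0, 1.0, 0.004, -0.0]
wrist_force: [-2.0, 4.5, 4.6]
gripper_width: 0.646
clock: 53.8
position: [0.5227, 0.2222, 0.0325]
orientation: [-0.0, 1.0, 0.004, 0.0]
wrist_force: [-10.4, 1.1, 18.9]
gripper_width: 0.648
```

Same floor height (32.4 mm) after lifting and lowering, so it is seated. The +y force shows the pan touching the −y wall, so ease it back 2 mm and release.

```bash
python3 -m handwheel '[{"dx":0,"dy":0,"dz":-7,"roll":0,"hand":50},{"dx":1,"dy":-2.5,"dz":0,"roll":0,"hand":50},{"dx":0,"dy":0,"dz":0,"roll":0,"hand":50},{"dx":0,"dy":0,"dz":3,"roll":0,"hand":50},{"dx":0,"dy":0,"dz":2,"roll":0,"hand":50},{"dx":0,"dy":0,"dz":0,"roll":0,"hand":50}]' 50
python3 -m handwheel '[{"dx":0,"dy":0,"dz":-1,"roll":0,"hand":60},{"dx":0,"dy":0,"dz":0,"roll":0,"hand":70},{"dx":0,"dy":0,"dz":0,"roll":0,"hand":76},{"dx":0,"dy":0,"dz":-45,"roll":0,"hand":80},{"dx":0,"dy":0,"dz":-48,"roll":0,"hand":85},{"dx":0,"dy":35,"dz":-48,"roll":0,"hand":85},{"dx":0,"dy":45,"dz":-35,"roll":0,"hand":85},{"dx":0,"dy":0,"dz":0,"roll":0,"hand":85}]' 50
python3 -m handwheel '[{"dx":0,"dy":0,"dz":0,"roll":0,"hand":85},{"dx":0,"dy":0,"dz":0,"roll":0,"hand":85},{"dx":0,"dy":0,"dz":0,"roll":0,"hand":85}]'
python3 find.py .06 wrist pics/w12.png
```

```text
clock: 54.4
position: [0.524, 0.2235, 0.0326]
orientation: [0.001, 1.0, 0.004, 0.0]
wrist_force: [-5.5, -3.5, 9.3]
gripper_width: 0.647
clock: 55.2
position: [0.5266, 0.1522, 0.2023]
orientation: [-0.0, 1.0, 0.002, 0.005]
wrist_force: [0.4, 0.8, 0.6]
gripper_width: 0.995
clock: 55.5
position: [0.5236, 0.1559, 0.1938]
orientation: [0.0, 1.0, 0.005, -0.002]
wrist_force: [-0.5, 0.3, -0.2]
gripper_width: 0.992
pan (342, 55, 77, 99) (array([628.7, 222.9]), array([79.5, 57.3]), -89.4)
pan (219, 55, 70, 99) (array([524.1, 221.9]), array([79.6, 56.9]), -89.5)
rack (93, 43, 324, 118) (array([524.6, 223.1]), array([294.2, 106.9]), 0.7)
pos [523.7 156.  194.1] jaw 0.5 t 55.55 gw 85.0754979156017
tool shift [-525.1  151.1    1.8] j6 0.2179098622175463
```

```bash
python3 -c "
from plant import robot
print(robot.close_job(),robot.observe()['clock'])"
```

```text
the job is handed in; nothing more can be done
the job is handed in; nothing more can be done
```

Both pans that were present (no third one showed in either camera) are upside down in the rack, one in the middle pocket and one in the +x end pocket. The job is handed in; the clock read 55.6 s at the last check.

Because the tool cannot tilt, I turned each pan in stages. I gripped it near one end and swung it onto its other end against the rack's edge. Then I toppled it over with closed fingers, regripped it at the middle and lowered it into its pocket.

**Last checks**
- **Seating:** both pans read 79.5 × 57 mm on the z = 60 mm plane, as they should when down on the pocket floor. Floor contact was also felt at the expected heights. Both are square to the rack within about 1° and within 1–2 mm of their pocket centres.
- **Tape, stone and dish:** all three were unchanged in the top view compared with the start. The scene view showed a small difference around the tape, which I put down to the arm's shadow.

**What did not go smoothly**
- The first pan was dropped about 7 cm when I eased the grip.
- It slipped off the rack edge once while being tipped.
- It was later found about 4 mm off within its pocket's play, so I regripped it, recentred it and pressed it down again.

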